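# Fetch the tin from behind the jar and ramekin

### The job

The slim steel tin is wanted on the kitchen scale, but the amber jar and the white ramekin stand close in front of its rack: first move both of them into the empty plastic tray. Then lift the tin straight out of its slot by its top and stand it upright in the middle of the scale's round plate, and only after that put the jar and the ramekin back, each centred on the very coaster it came from. Keep all three upright all the time, let go of each, and leave the whisk and the round pastry cutter where they are.

Things in the scene. Friction and masses are not known exactly. Their poses are not given: they have to be found in the camera images.
- jar_c (a point): Closed amber glass jar with a steel lid, upright, 60 mm diameter, 125 mm tall. The point is its centre, half-way up (62.5 mm above its underside); z is up. At the start it stands centred on one of the two coasters. 0.2 to 0.45 kg.
- ramekin_c (a point): White porcelain ramekin, an open straight-sided round dish, 60 mm outside diameter, 50 mm tall, wall 4 mm. The point is its centre, half-way up (25 mm above its underside); z is up. At the start it stands centred on the other coaster. 0.12 to 0.24 kg.
- tin_c (a point): Slim rectangular steel tin, 24 mm thick (its x), 80 mm wide (its y), 80 mm tall overall: a 72 mm body and a flat 20 x 50 mm lid 8 mm high on top. The point is its centre, 40 mm above its underside; z is up. At the start it stands loosely in the rack's slot with its underside 5 mm above the rack's underside, so that the upper 41 mm of its body stick out; pinch it across its thickness. 0.1 to 0.21 kg.
- rack: Fixed low wooden rack with one narrow upright slot, 40 mm (x) x 96 mm (y) x 36 mm tall; slot 28 mm (x) x 84 mm (y). Origin at the centre of its underside, which lies on the marble board (board top 15 mm above the work surface); x points away from the coasters, y along the slot.
- coaster_left: Fixed round cork coaster, 78 mm diameter, 3 mm thick, on the marble. Origin at the centre of its underside. It lies in front of the rack, 60 mm from the slot's middle plane (rack x = -60 mm) and 52 mm to +y of the slot's middle.
- coaster_right: The same kind of coaster, at rack x = -60 mm, y = -52 mm. Centres of the two are 104 mm apart.
- tray_floor (a point): Fixed empty shallow grey plastic tray, 240 mm (x) x 130 mm (y) outside, 16 mm tall, walls and floor 4 mm. The point is the centre of its inner floor; x runs along its long side, z up; the rim is 12 mm above the floor.
- scale_plate (a point): Fixed black kitchen scale, 170 x 150 mm, with a raised round steel plate of 116 mm diameter. The point is the centre of the plate's top, 24 mm above the marble, the highest part of the scale.
- whisk: Steel balloon whisk lying on the marble nearer the robot than the coasters, 244 mm long, 47 mm high at its head. Origin under its middle (where handle meets wires); head to its +x, handle to -x. A bystander.
- cutter: Round steel pastry cutter, a ring of 56 mm diameter, 32 mm high, standing on the marble behind the rack. Origin at the centre of its underside. A bystander.
Mind the look-alikes: they are no part of the job. Leave any pink or purple look-alike of the part that bears tin_c alone.

How it is judged:
By the outcome, as a careful person would: the job done as asked, in the order asked, and still so for the second after the job is handed in, with the robot touching nothing.
It also fails if it takes over 141 s, if anything falls off the work surface, if the arm or the gripper's body presses on something with over 40 N, if the wrist force passes 120 N, or if a joint passes its speed limit or range.

### The arm

A 6-joint arm with a two-finger parallel gripper is mounted at the origin on the work surface. World frame = base frame: x ahead of the robot, y to its left, z up, the work surface at z = 0. Lengths are in mm, angles in rad, forces in N, time in s.
With the tool pointing down it reaches from about 300 to 775 mm from the base axis. Payload 14.6 kg.
Tool frame: the origin (TCP) lies on the front face of the gripper's body, between the roots of the fingers; the fingertips stand 97 mm ahead of it and the grasp point (between the pads) lies 78 mm ahead of it; z points along the fingers, y is the direction in which the jaws open and shut (so a half turn about z gives the same grasp; the last joint's range is limited). The gripper opens to 94 mm and grips with 3 to 60 N. Pads are 16 mm wide; open, the fingers measure 119 mm over their backs; the gripper's body (75 mm by 177 mm) begins 78 mm behind the grasp point.
Start: joints at [-1.309, 0.3, 1.521, -0, 1.321, -0.067], TCP at [177.592, -520.53, 302.646] pointing down, gripper open.
Joint ranges: [-3.03, 3.03], [-0.79, 2.21], [0.23, 2.52], [-1.04, 4.18], [0, 3.07], [-2.55, 2.55]. Speed limits (rad/s): [2.22, 2.22, 2.57, 3.14, 3.14, 3.14].

### API

Orientations are given as [roll, pitch, yaw] about the fixed x, y, z axes, in that order (R = Rz(yaw) Ry(pitch) Rx(roll)).
In Python, from cell import manip, eyes, finder gives the robot as it stands.
- The arm moves only by the tool drive_tool, never from a script. Its argument "rows" is a list of rows, each an object with "offset": the shift along the tool's x, y, z in mm, a list of three; "spin": the turn about the tool's z in degrees; "jaw": the finger opening in mm, from 0 to 94. In form: [{"offset": [dx, dy, dz], "spin": spin, "jaw": jaw}, ...]. A call has 1 to 20 rows; each row shifts and turns the commanded pose from where the row before left it, along the tool's axes as they then stand; what a row does not reach is not made up. A row lasts 1/10 s, in which the tool goes at most 50 mm and 8.59 degrees, less where a joint would pass 70% of its speed; a pose out of reach is approached as far as the arm can. A call is refused whole if a number of a shift passes 50 or a number of a turn 8.59, either way. A call with a gripper value outside its range is refused whole. The fingers move at their own pace and stop on an object; "force" is the grip in N (left out, the last holds). Time passes only in rows, so rows that do not move let the fingers close. It gives the time, the measured TCP pose, the force and the opening at its end, in the units of the state.
- manip.read_state(): the state, without advancing time (a new reading comes with each control period).
- eyes.camera(name): name is "scene" or "top" or "wrist"; returns a dict with "color" (400x640x3 uint8, blue, green, red), "depth" (400x640 float32, mm along the optical axis (not along the pixel's ray), 0 where there is no reading), "vfov" (degrees; the focal length in pixels is half the picture's height over the tangent of half this angle, whatever the lens; pixels are square), "cx", "cy" (the principal point, pixels), "rvec" (rotation vector, rad) and "tvec" (3), from world to camera coordinates, as OpenCV has them. Camera axes: x right, y down, z forward; pixel columns grow to the right and rows downward; lengths in mm; the calibration is good to about 2 mm. A picture is of the moment at which its call begins.
- manip.sign_off(): hands the job in, once; it reports no verdict.
Trained networks look in the newest picture that a camera, given by its name, has taken for a name from the list of things; names that differ only in an ending like _2 or _b are one class to them, and where a whole thing is asked for, a point or a joint stands for the part that bears it (a point fixed in the world has none). Each returns a list of dicts, best first, with "p" (0 to 1); they miss things now and then, are a little off and sometimes report something else, mostly with a low value. They report only what shows in the picture. A call takes as long as a camera call. They do not tell look-alikes from the thing itself.
- finder.find_in(camera, target): "uv" ([column, row] in pixels, amid what is visible of it).
The state is a dict: "clock": time; "joints": joint angles; "qd": joint speeds; "effort": joint torques, N m; "eef_pos": TCP position; "eef_rot": TCP orientation; "wrist_force": force on the tool from outside, world axes, zero at the start; "moment": the same for the moment, N m; "finger_gap": finger opening in mm.
Only numpy, scipy, OpenCV 4.12 (cv2) and the standard library are available. Lean on these libraries where they do the work, as an engineer would, in place of code of your own. Each camera call takes 0.05 s, during which the arm holds its last target. There are 200 camera calls.

## Working session

There is one attempt and no reset: what is moved stays moved. The work goes in short steps, Python scripts to look and compute and a tool call to move; the robot and the scene stay as the last step left them, time stands still between calls to the robot, and variables do not carry over. Pictures are saved under pics/ and viewed, about 12 in all and at most 16, crops included, and the job is handed in when it is done.

Besides the shell and the picture viewer there is one more tool, called after ">>>" by a JSON object that holds its "name" and its "arguments". drive_tool: Moves the arm, as the interface text tells. Its arguments: {"type":"object","properties":{"rows":{"type":"array","items":{"type":"object","properties":{"offset":{"type":"array","items":{"type":"number"}},"spin":{"type":"number"},"jaw":{"type":"number"}}}},"force":{"type":"number"}},"required":["rows"]}

```bash
mkdir -p pics; cat > h.py <<'E'
import numpy as np, cv2
from cell import manip, eyes, finder
def snap(n,fn=None):
    c=eyes.camera(n)
    if fn: cv2.imwrite('pics/'+fn,c['color'])
    return c
def world(c,uv,d=None,z=None):
    f=200/np.tan(np.radians(c['vfov'])/2)
    R=cv2.Rodrigues(np.array(c['rvec'],float))[0]; t=np.array(c['tvec'],float).ravel()
    uv=np.atleast_2d(uv).astype(float)
    r=np.c_[(uv[:,0]-c['cx'])/f,(uv[:,1]-c['cy'])/f,np.ones(len(uv))]
    o=-R.T@t; w=r@R
    if z is not None: s=(z-o[2])/w[:,2]
    else: s=np.asarray(d if d is not None else [c['depth'][int(round(v)),int(round(u))] for u,v in uv])
    return o+w*np.asarray(s)[:,None]
def cloud(c):
    v,u=np.mgrid[0:400,0:640]; 
    return world(c,np.c_[u.ravel(),v.ravel()],d=c['depth'].ravel()).reshape(400,640,3)
E
ls; python3 - <<'E'
from h import *
np.set_printoptions(precision=1,suppress=True)
s=manip.read_state(); print({k:s[k] for k in('clock','eef_pos','eef_rot','finger_gap')})
for n in('scene','top'):
    c=snap(n,n+'0.png'); print(n,c['vfov'],c['cx'],c['cy'],c['rvec'],c['tvec'])
    for t in('jar_c','ramekin_c','tin_c','rack','coaster_left','coaster_right','tray_floor','scale_plate','whisk','cutter'):
        for d in finder.find_in(n,t)[:3]: print(t,round(d['p'],2),np.array(d['uv']),world(c,d['uv'])[0])
E
```

```text
h.py
pics
{'clock': 0.0, 'eef_pos': array([ 177.5, -520.4,  302.1]), 'eef_rot': array([-3.1, -0. ,  0.3]), 'finger_gap': 93.71331687924673}
scene 52.601205145549216 321.5621600865322 196.62936325503014 [ 2.2  0.7 -0.3] [-399.8 -125.5 1271.5]
jar_c 0.75 [359.3 189.7] [574.7  31.  110.5]
jar_c 0.31 [243.4 303.6] [ 507.7 -321.9   18.9]
ramekin_c 0.81 [349.1 228.5] [578.7 -17.2  21.1]
tin_c 0.71 [184.5 224.3] [ 255.7 -249.1   51.1]
tin_c 0.69 [379.4 214.1] [646.4   1.9  90.8]
tin_c 0.56 [305.6 133.3] [272.8 223.7  61.1]
rack 0.55 [375.  231.1] [648.5 -17.2  52.1]
coaster_right 0.68 [348.8 246.8] [607.7 -65.8  17.4]
tray_floor 0.56 [244.1 303.7] [ 510.1 -322.1   20.7]
scale_plate 0.71 [390.6 155.2] [532.1 292.7  38.3]
whisk 0.96 [275.7 209.2] [388.3 -68.3  28. ]
cutter 0.9 [427.8 200.7] [697.4 188.9  17.1]
top 42.35277497269086 316.8126106036802 199.14389598843744 [ 2.2 -2.1  0.1] [ -11.7  506.6 1046.6]
jar_c 0.81 [287.4 167.1] [551.7  56.8 144. ]
jar_c 0.63 [337.6 162. ] [589.4 -42.6  23.6]
tin_c 0.86 [435.2 331.1] [ 247.7 -235.4   80.6]
tin_c 0.85 [187.2 321.3] [255.1 246.3  78.9]
tin_c 0.71 [308.7 136.2] [623.9  18.8 101.9]
rack 0.57 [308.7 149.3] [609.9  19.3  48.3]
coaster_left 0.73 [292.3 186.5] [531.3  51.7  41.2]
coaster_right 0.63 [332.7 174.4] [554.2 -31.5  66.5]
tray_floor 0.78 [467.7 211.9] [ 489.2 -320.8   17. ]
scale_plate 0.86 [165.  194.2] [509.6 318.   36.4]
whisk 0.98 [326.2 259.4] [381.6 -22.1  44.1]
cutter 0.52 [237.8 103. ] [717.4 177.5  16.8]
cutter 0.32 [468.1 212.5] [ 488.  -321.7   16.9]
```

View pics/scene0.png

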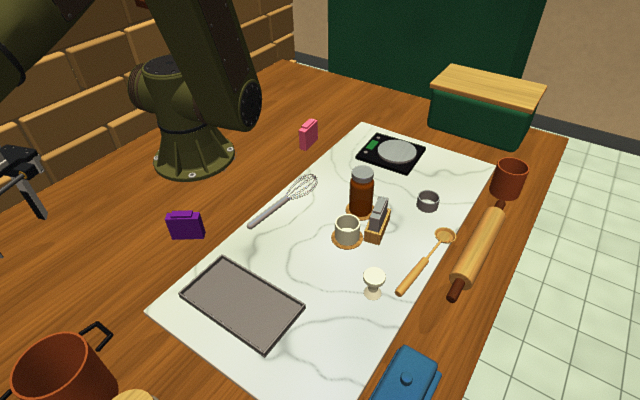

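View pics/top0.png

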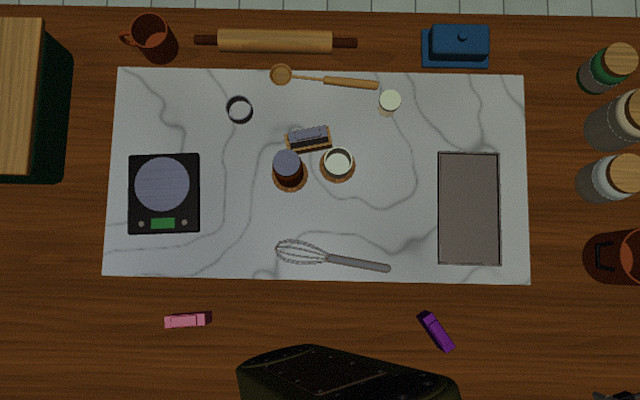

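The scene view shows the jar at (361,190), ramekin at (347,230), grey tin in its rack at (378,220), tray at (243,303) and scale plate at (397,150). In the top view they are at (287,165), (338,162), (309,138), (468,210) and (162,185). The pink and purple tins lie near the robot, well clear.

```bash
python3 - <<'E'
from h import *
np.set_printoptions(precision=1,suppress=True)
c=snap('top'); P=cloud(c)
v,u=np.mgrid[0:400,0:640]; Z=P[...,2]
def reg(n,u0,u1,v0,v1,z0,z1):
    m=(u>=u0)&(u<=u1)&(v>=v0)&(v<=v1)&(Z>z0)&(Z<z1)&(c['depth']>0)
    p=P[m]; 
    if len(p)<5: print(n,len(p)); return
    (cx,cy),(w,h),a=cv2.minAreaRect(p[:,:2].astype(np.float32))
    print(n,len(p),'zmed',np.median(p[:,2]).round(1),'mean',p[:,:2].mean(0),'rect',np.array([cx,cy,w,h,a]),'circ',np.round(cv2.minEnclosingCircle(p[:,:2].astype(np.float32)),1) if 0 else [round(x,1) for x in (*cv2.minEnclosingCircle(p[:,:2].astype(np.float32))[0],cv2.minEnclosingCircle(p[:,:2].astype(np.float32))[1])])
reg('jar',265,310,140,190,137,150)
reg('ramekin',315,360,140,185,60,76)
reg('tinlid',280,340,115,160,97,108)
reg('tinbody',280,340,115,160,85,97)
reg('rack',280,340,115,165,45,56)
reg('plate',125,200,150,210,34,46)
reg('tray',430,510,145,270,15,24)
reg('trayrim',430,510,145,270,27,36)
reg('cutter',220,260,90,130,40,54)
reg('whiskhead',265,330,230,275,25,75)
reg('marble',380,430,140,200,5,30)
E
```

```text
jar 599 zmed 142.6 mean [560.8  60.4] rect [561.4  60.6  52.   51.8   5.5] circ [561.7, 60.3, 26.9]
ramekin 215 zmed 66.9 mean [587.6 -38.2] rect [594.9 -36.4  84.2  59.4  21.5] circ [594.5, -29.1, 45.7]
tinlid 211 zmed 99.8 mean [630.6  22. ] rect [630.7  22.1  20.2  49.2  12. ] circ [630.8, 22.0, 24.9]
tinbody 269 zmed 91.1 mean [627.9  23. ] rect [630.8  22.7  25.   79.6  11.8] circ [630.4, 22.6, 40.5]
rack 288 zmed 50.0 mean [621.   14.3] rect [613.9  11.3  75.5 110.6  12.4] circ [624.4, 12.8, 60.9]
plate 2385 zmed 38.4 mean [531.  326.2] rect [534.2 325.4 118.4 141.2   3.5] circ [540.3, 326.5, 81.0]
tray 7445 zmed 18.3 mean [ 497.  -324.4] rect [ 501.3 -327.4  173.8  273.5   89.5] circ [502.3, -327.9, 160.9]
trayrim 717 zmed 30.4 mean [ 495.5 -318.8] rect [ 497.1 -320.3  131.5  239.8   89.7] circ [497.0, -319.4, 134.9]
cutter 145 zmed 45.5 mean [698.3 173.1] rect [698.  172.1  55.5  54.6  67.6] circ [698.0, 172.6, 28.4]
whiskhead 417 zmed 44.9 mean [394.   26.8] rect [393.7  27.2 118.3  48.5  82.4] circ [389.6, 27.8, 59.4]
marble 3102 zmed 14.6 mean [ 577.4 -188.2] rect [ 577.7 -188.7  134.1  109.5    0.4] circ [577.6, -188.6, 86.4]
```

```bash
cat >> h.py <<'E'
from scipy.spatial.transform import Rotation as Ro
def go(target,yaw=None,quiet=False):
    """offset in tool axes after turning to yaw(deg); spin deg"""
    s=manip.read_state(); R=Ro.from_euler('xyz',s['eef_rot']); y=np.degrees(s['eef_rot'][2])
    p=np.array(s['eef_pos'])
    print('t',round(s['clock'],2),'tcp',p.round(1),'rpy',np.degrees(s['eef_rot']).round(2),'gap',round(s['finger_gap'],1),'F',np.round(s['wrist_force'],1))
    if target is None: return
    d=np.array(target)-p; sp=0
    if yaw is not None:
        sp=-((yaw-y+90)%180-90); 
    print('  first translate: offset',R.inv().apply(d).round(1),'then spin',round(sp,2))
E
python3 - <<'E'
from h import *
np.set_printoptions(precision=1,suppress=True)
c=snap('top'); P=cloud(c); g=c['color'].astype(int)
# plate / ramekin by depth height, robust circle fit on outline
v,u=np.mgrid[0:400,0:640]; Z=P[...,2]
def fit(n,m,z):
    m=m.astype(np.uint8); cs=max(cv2.findContours(m,0,2)[0],key=cv2.contourArea)
    e=cv2.fitEllipse(cv2.convexHull(cs)); w=world(c,cs[:,0,:],z=z)[:,:2]
    A=np.c_[2*w,np.ones(len(w))]; s=np.linalg.lstsq(A,(w**2).sum(1),rcond=None)[0]
    print(n,'ell',np.array(e[0]),e[1],'ell->w',world(c,e[0],z=z)[0],'circle',s[:2],np.sqrt(s[2]+s[:2]@s[:2]))
print('scale z hist',np.histogram(Z[150:235,125:200],bins=np.arange(10,46,2)))
fit('plate',(u>128)&(u<200)&(v>152)&(v<215)&(Z>36.0)&(g.min(2)>80),39)
fit('ram',(u>315)&(u<360)&(v>140)&(v<185)&(Z>60)&(Z<76)&(g.min(2)>90),68)
print(g[185,162],g[160,133],g[165,322],g[150,338])
cv2.imwrite('pics/top_crop.png',cv2.resize(c['color'][90:260,120:370],None,fx=3,fy=3,interpolation=cv2.INTER_CUBIC))
go([561.2,60.6,250],12)
E
```

```text
scale z hist (array([  59,  190,  235,  136,   32,   34,   27,   59,  346,  899, 1177,
        663,  359,  682,  859,  487,   95]), array([10, 12, 14, 16, 18, 20, 22, 24, 26, 28, 30, 32, 34, 36, 38, 40, 42,
       44]))
plate ell [161.5 183.6] (52.25669479370117, 54.631038665771484) ell->w [531.5 325.9  39. ] circle [531.7 325.8] 55.25761388526726
ram ell [337.7 160.2] (27.9428653717041, 28.49395179748535) ell->w [583.7 -41.2  68. ] circle [583.8 -41.1] 28.67918858720449
[106  91  89] [21 23 22] [30 53 82] [33 46 51]
t 1.2 tcp [ 177.6 -520.5  302.7] rpy [180.   -0.   18.8] gap 94.0 F [ 0.3 -0.4 -0.2]
  first translate: offset [ 550.7 -426.2   52.6] then spin 6.84
```

View pics/top_crop.png

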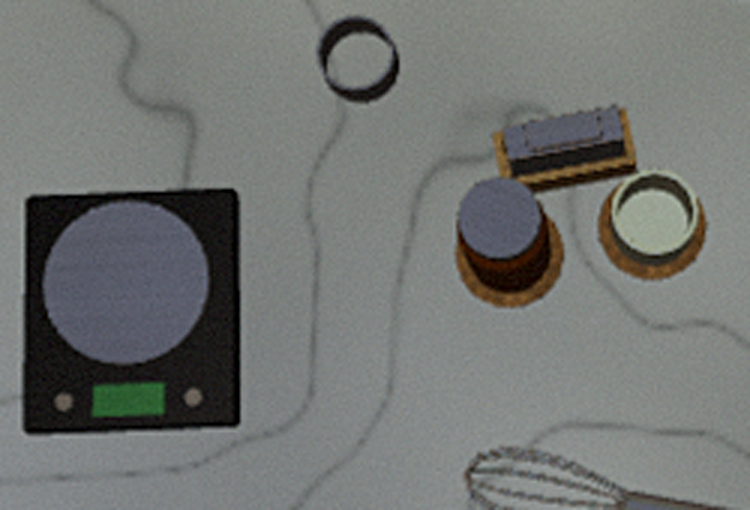

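The crop confirms the fits: plate circle at (125,282), jar lid at (500,218), ramekin at (655,215), tin and rack at (565,140). Moving above the jar.

>>> {"name": "drive_tool", "arguments": {"rows": [{"offset":[20,-15,0],"spin":0,"jaw":94},{"offset":[37,-28.6,0],"spin":0,"jaw":94},{"offset":[37,-28.6,0],"spin":0,"jaw":94},{"offset":[37,-28.6,0],"spin":0,"jaw":94},{"offset":[37,-28.6,0],"spin":0,"jaw":94},{"offset":[37,-28.6,0],"spin":0,"jaw":94},{"offset":[37,-28.6,0],"spin":0,"jaw":94},{"offset":[37,-28.6,0],"spin":0,"jaw":94},{"offset":[37,-28.6,0],"spin":0,"jaw":94},{"offset":[37,-28.6,0],"spin":0,"jaw":94},{"offset":[37,-28.6,0],"spin":0,"jaw":94},{"offset":[37,-28.6,0],"spin":0,"jaw":94},{"offset":[37,-28.6,0],"spin":0,"jaw":94},{"offset":[37,-28.6,0],"spin":0,"jaw":94},{"offset":[37,-28.6,0],"spin":0,"jaw":94},{"offset":[12.7,-10.8,0],"spin":0,"jaw":94},{"offset":[0,0,0],"spin":6.84,"jaw":94},{"offset":[0,0,0],"spin":0,"jaw":94},{"offset":[0,0,0],"spin":0,"jaw":94}], "force": 20}}

```text
clock: 3.1
eef_pos: [561.0, 60.1, 302.7]
eef_rot: [3.142, 0.0, 0.212]
wrist_force: [0.4, -0.8, 0.1]
finger_gap: 94.1
```

```bash
python3 - <<'E'
from h import *
np.set_printoptions(precision=1,suppress=True)
go([561.4,60.5,173],12)
c=snap('wrist','w1.png'); P=cloud(c); Z=P[...,2]; ok=c['depth']>0
X,Y=P[...,0],P[...,1]
def circ(n,z0,z1,cx,cy,r):
    m=(ok&(Z>z0)&(Z<z1)&(np.hypot(X-cx,Y-cy)<r)); p=P[m]
    if len(p)<20: print(n,len(p)); return
    h=cv2.convexHull(p[:,:2].astype(np.float32))[:,0]; A=np.c_[2*h,np.ones(len(h))]; s=np.linalg.lstsq(A,(h**2).sum(1).astype(float),rcond=None)[0]
    rr=cv2.minAreaRect(p[:,:2].astype(np.float32))
    print(n,len(p),np.median(p[:,2]),'circ',s[:2],np.sqrt(s[2]+s[:2]@s[:2]),'rect',rr)
circ('jar',136,150,561,60,45); circ('ram',62,74,583,-41,45); circ('tinlid',97,106,630,22,50); circ('tinbody',86,97,630,22,60); circ('rack',46,56,630,22,70)
E
```

```text
t 3.1 tcp [561.   60.1 302.7] rpy [180.    0.   12.1] gap 94.1 F [ 0.4 -0.8  0.1]
  first translate: offset [  0.5  -0.3 129.7] then spin 0.14
jar 3022 143.36767963272624 circ [563.7  60.1] 26.205538916171154 rect ((563.7018432617188, 60.210731506347656), (52.299442291259766, 51.90471649169922), 30.287944793701172)
ram 788 68.02938545613142 circ [585.6 -41.3] 29.682265670431292 rect ((585.7518310546875, -41.283843994140625), (59.14048767089844, 58.93674850463867), 29.183195114135742)
tinlid 1213 100.32492120136197 circ [614.1  22.9] 34.212542055990724 rect ((623.00927734375, 31.194847106933594), (42.637794494628906, 76.35958099365234), 47.89142990112305)
tinbody 1024 92.31661741226523 circ [615.  21.] 45.50226308137302 rect ((615.9014282226562, 25.07065200805664), (55.90165710449219, 93.53274536132812), 12.130970001220703)
rack 1218 51.4373759415607 circ [614.7  21.1] 59.315959298114656 rect ((623.0238647460938, 17.490894317626953), (113.87662506103516, 90.43840026855469), 79.82960510253906)
```

>>> {"name": "drive_tool", "arguments": {"rows": [{"offset":[1.4,-0.1,10],"spin":0,"jaw":94},{"offset":[0,0,20],"spin":0,"jaw":94},{"offset":[0,0,20],"spin":0,"jaw":94},{"offset":[0,0,20],"spin":0,"jaw":94},{"offset":[0,0,20],"spin":0,"jaw":94},{"offset":[0,0,20],"spin":0,"jaw":94},{"offset":[0,0,20],"spin":0,"jaw":94},{"offset":[0,0,10],"spin":0,"jaw":94},{"offset":[0,0,0],"spin":0,"jaw":75},{"offset":[0,0,0],"spin":0,"jaw":66},{"offset":[0,0,0],"spin":0,"jaw":62},{"offset":[0,0,0],"spin":0,"jaw":58},{"offset":[0,0,0],"spin":0,"jaw":50},{"offset":[0,0,0],"spin":0,"jaw":50},{"offset":[0,0,0],"spin":0,"jaw":50},{"offset":[0,0,0],"spin":0,"jaw":50},{"offset":[0,0,0],"spin":0,"jaw":50},{"offset":[0,0,0],"spin":0,"jaw":50}], "force": 30}}

```text
clock: 4.95
eef_pos: [562.8, 61.0, 163.2]
eef_rot: [3.141, -0.001, 0.209]
wrist_force: [-0.9, -0.5, 6.4]
finger_gap: 58.9
```

>>> {"name": "drive_tool", "arguments": {"rows": [{"offset":[0,0,-5],"spin":0,"jaw":50},{"offset":[0,0,-12],"spin":0,"jaw":50},{"offset":[0,0,-20],"spin":0,"jaw":50},{"offset":[0,0,-25],"spin":0,"jaw":50},{"offset":[0,0,-25],"spin":0,"jaw":50},{"offset":[0,0,-16],"spin":0,"jaw":50},{"offset":[0,0,-7],"spin":0,"jaw":50}]}}

```text
clock: 5.65
eef_pos: [562.7, 61.1, 274.8]
eef_rot: [3.141, -0.002, 0.209]
wrist_force: [-0.5, -0.2, -3.4]
finger_gap: 59.2
```

>>> {"name": "drive_tool", "arguments": {"rows": [{"offset":[-3,7,0],"spin":0,"jaw":50},{"offset":[-6,14,0],"spin":0,"jaw":50},{"offset":[-9,21,0],"spin":0,"jaw":50},{"offset":[-12.1,28,0],"spin":0,"jaw":50},{"offset":[-12.1,28,0],"spin":0,"jaw":50},{"offset":[-12.1,28,0],"spin":0,"jaw":50},{"offset":[-12.1,28,0],"spin":0,"jaw":50},{"offset":[-12.1,28,0],"spin":0,"jaw":50},{"offset":[-12.1,28,0],"spin":0,"jaw":50},{"offset":[-12.1,28,0],"spin":0,"jaw":50},{"offset":[-12.1,28,0],"spin":0,"jaw":50},{"offset":[-9,21,0],"spin":0,"jaw":50},{"offset":[-6,14,0],"spin":0,"jaw":50},{"offset":[-3,7,0],"spin":0,"jaw":50},{"offset":[0,0,0],"spin":0,"jaw":50},{"offset":[0,0,0],"spin":0,"jaw":50}]}}

```text
clock: 7.25
eef_pos: [496.7, -267.3, 272.4]
eef_rot: [-3.141, 0.0, 0.21]
wrist_force: [-1.0, 0.5, -2.8]
finger_gap: 59.1
```

```bash
python3 - <<'E'
from h import *
go([497,-268,165],12)
snap('scene','s1.png')
E
```

```text
t 7.25 tcp [ 496.7 -267.3  272.4] rpy [-1.7997e+02  1.0000e-02  1.2020e+01] gap 59.1 F [-1.   0.5 -2.8]
  first translate: offset [1.000e-01 8.000e-01 1.074e+02] then spin 0.02
```

View pics/s1.png

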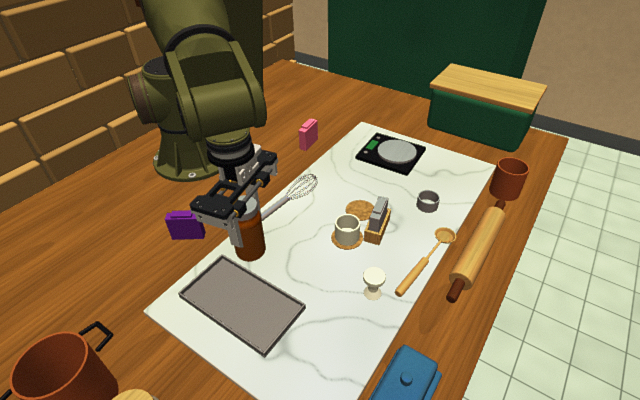

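Jar held upright at (250,235) in the scene view; its coaster at (361,209) is bare and the others are undisturbed. Lowering it into the tray.

>>> {"name": "drive_tool", "arguments": {"rows": [{"offset":[0,0.5,6],"spin":0,"jaw":50},{"offset":[0,0,14],"spin":0,"jaw":50},{"offset":[0,0,20],"spin":0,"jaw":50},{"offset":[0,0,20],"spin":0,"jaw":50},{"offset":[0,0,18],"spin":0,"jaw":50},{"offset":[0,0,12],"spin":0,"jaw":50},{"offset":[0,0,9],"spin":0,"jaw":50},{"offset":[0,0,5],"spin":0,"jaw":50},{"offset":[0,0,2],"spin":0,"jaw":50},{"offset":[0,0,1],"spin":0,"jaw":50},{"offset":[0,0,0],"spin":0,"jaw":50}]}}

```text
clock: 8.4
eef_pos: [498.5, -268.2, 170.8]
eef_rot: [3.138, -0.006, 0.209]
wrist_force: [-8.6, 11.8, 47.4]
finger_gap: 59.5
```

>>> {"name": "drive_tool", "arguments": {"rows": [{"offset":[0,0,-4],"spin":0,"jaw":50},{"offset":[0,0,0],"spin":0,"jaw":50},{"offset":[0,0,0],"spin":0,"jaw":50}]}}

```text
clock: 8.7
eef_pos: [497.3, -268.5, 171.0]
eef_rot: [3.14, -0.002, 0.209]
wrist_force: [-3.9, 2.9, 15.5]
finger_gap: 59.4
```

```bash
python3 - <<'E'
from h import *
go([497,-268,165],12)
c=snap('scene'); d=snap('wrist')
print(cloud(d)[200,320])
cv2.imwrite('pics/s2.png',np.hstack([cv2.resize(c['color'][150:350,150:350],(400,400)),cv2.resize(d['color'],(400,250))[:250,:].copy() if 0 else cv2.copyMakeBorder(cv2.resize(d['color'],(400,250)),0,150,0,0,0)]))
E
```

```text
t 8.7 tcp [ 497.3 -268.5  171. ] rpy [ 1.7991e+02 -1.0000e-01  1.2000e+01] gap 59.4 F [-3.9  2.9 15.5]
  first translate: offset [-0.1 -0.6  6. ] then spin 0.0
[ 524.45759055 -263.3833341    81.69348812]
```

View pics/s2.png

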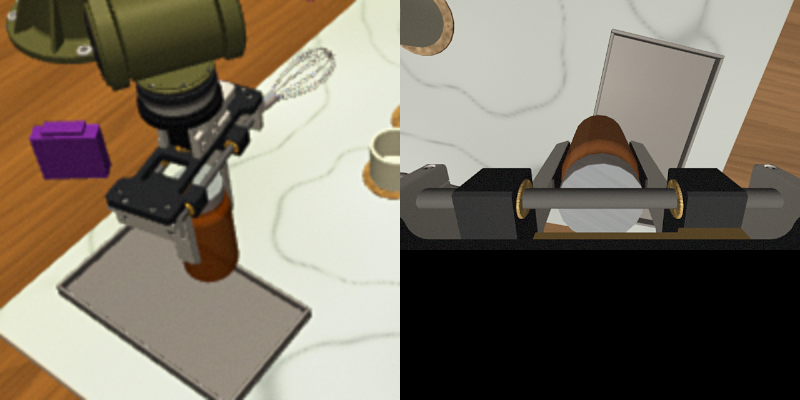

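I misread the tray's orientation: its long side runs along world x, so the jar came down on the long wall. In the picture its foot is at (210,270), on the rim. I'll lift it, check its tilt and move it inwards.

>>> {"name": "drive_tool", "arguments": {"rows": [{"offset":[0,0,-4],"spin":0,"jaw":50},{"offset":[0,0,-10],"spin":0,"jaw":50},{"offset":[0,0,-15],"spin":0,"jaw":50},{"offset":[0,0,-15],"spin":0,"jaw":50},{"offset":[0,0,-10],"spin":0,"jaw":50},{"offset":[0,0,-4],"spin":0,"jaw":50},{"offset":[6,8,0],"spin":0,"jaw":50},{"offset":[13,16,0],"spin":0,"jaw":50},{"offset":[13,16,0],"spin":0,"jaw":50},{"offset":[12.6,15.4,0],"spin":0,"jaw":50},{"offset":[6,8,0],"spin":0,"jaw":50},{"offset":[0,0,0],"spin":0,"jaw":50},{"offset":[0,0,0],"spin":0,"jaw":50}]}}

```text
clock: 10.1
eef_pos: [559.2, -319.8, 226.6]
eef_rot: [-3.14, 0.001, 0.209]
wrist_force: [0.0, 1.0, -3.4]
finger_gap: 59.2
```

```bash
python3 - <<'E'
from h import *
np.set_printoptions(precision=1,suppress=True)
go([560,-320,165],12)
x,y=manip.read_state()['eef_pos'][:2]
for n in('scene','wrist','top'):
    c=snap(n); P=cloud(c); g=c['color'].astype(int)
    m=(c['depth']>0)&(np.hypot(P[...,0]-x,P[...,1]-y)<50)&(g[...,2]>1.8*g[...,0]+10)&(g[...,2]>40)&(P[...,2]>25)
    p=P[m]; print(n,len(p),'z',np.percentile(p[:,2],[0,1,5,50,99]) if len(p) else '')
    if n=='scene' and len(p):
        for z in np.arange(50,200,15):
            q=p[abs(p[:,2]-z)<4]
            if len(q)>8: print(z,len(q),q.mean(0),q.min(0)[:2],q.max(0)[:2])
        cv2.imwrite('pics/s3.png',cv2.resize(c['color'][150:350,180:380],(600,600),interpolation=cv2.INTER_CUBIC))
E
```

```text
t 10.1 tcp [ 559.2 -319.8  226.6] rpy [-179.9    0.1   12. ] gap 59.2 F [ 0.   1.  -3.4]
  first translate: offset [ 0.8  0.5 61.6] then spin -0.01
scene 1986 z [ 86.2  92.6 101.1 363.8 445. ]
95 72 [ 576.5 -333.9   95.4] [ 547.3 -348.9] [ 586.6 -302.8]
110 74 [ 576.4 -335.1  109.7] [ 551.3 -350. ] [ 586.9 -306.7]
125 53 [ 582.  -330.7  125.2] [ 572.1 -345.2] [ 587.3 -309.2]
140 52 [ 582.5 -329.5  139.7] [ 571.7 -344.6] [ 587.9 -305.6]
155 58 [ 582.3 -330.2  155.1] [ 571.9 -345.6] [ 587.9 -305.2]
170 60 [ 582.9 -329.3  169.9] [ 573.3 -345.3] [ 589.2 -304.3]
185 112 [ 580.6 -325.5  184.8] [ 570.4 -345.5] [ 587.5 -294.7]
wrist 10556 z [ 91.7  99.6 120.  189.2 256.4]
top 794 z [364.3 418.6 421.9 434.2 447.3]
```

View pics/s3.png

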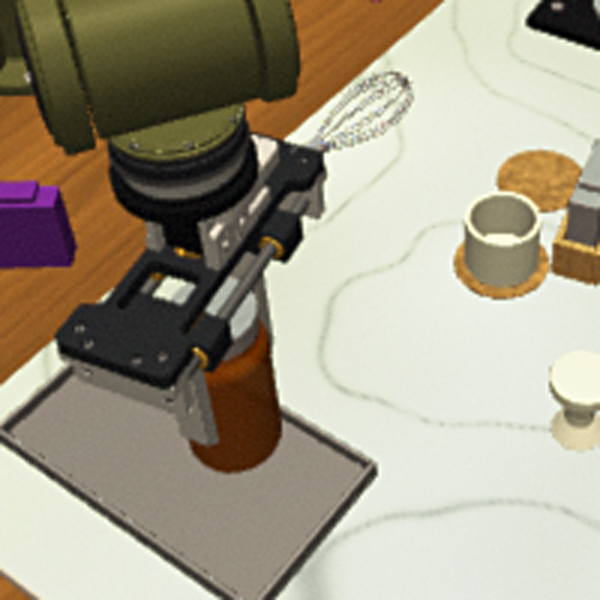

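The jar (235,400 in the crop) is still held, tilted by 2–3° at most, and about 5 mm higher in the grip than before. Lowering until there is light contact.

>>> {"name": "drive_tool", "arguments": {"rows": [{"offset":[0.8,0.3,5],"spin":0,"jaw":50},{"offset":[0,0,12],"spin":0,"jaw":50},{"offset":[0,0,16],"spin":0,"jaw":50},{"offset":[0,0,14],"spin":0,"jaw":50},{"offset":[0,0,8],"spin":0,"jaw":50},{"offset":[0,0,4],"spin":0,"jaw":50},{"offset":[0,0,3],"spin":0,"jaw":50},{"offset":[0,0,1],"spin":0,"jaw":50},{"offset":[0,0,0],"spin":0,"jaw":50}]}}

```text
clock: 11.15
eef_pos: [560.4, -320.0, 165.0]
eef_rot: [3.141, -0.0, 0.209]
wrist_force: [0.3, -0.4, -3.2]
finger_gap: 59.3
```

>>> {"name": "drive_tool", "arguments": {"rows": [{"offset":[0,0,1],"spin":0,"jaw":50},{"offset":[0,0,1],"spin":0,"jaw":50},{"offset":[0,0,1],"spin":0,"jaw":50},{"offset":[0,0,0],"spin":0,"jaw":50}]}}

```text
clock: 11.55
eef_pos: [560.2, -319.9, 161.5]
eef_rot: [-3.141, 0.0, 0.209]
wrist_force: [0.6, -0.4, -2.7]
finger_gap: 59.6
```

>>> {"name": "drive_tool", "arguments": {"rows": [{"offset":[0,0,0.7],"spin":0,"jaw":50},{"offset":[0,0,0.7],"spin":0,"jaw":50},{"offset":[0,0,0],"spin":0,"jaw":50}]}}

```text
clock: 11.85
eef_pos: [560.2, -319.9, 160.1]
eef_rot: [-3.141, 0.0, 0.209]
wrist_force: [0.2, 0.4, -3.9]
finger_gap: 59.5
```

>>> {"name": "drive_tool", "arguments": {"rows": [{"offset":[0,0,0.7],"spin":0,"jaw":50},{"offset":[0,0,0.7],"spin":0,"jaw":50},{"offset":[0,0,0],"spin":0,"jaw":50}]}}

```text
clock: 12.15
eef_pos: [560.4, -319.9, 159.6]
eef_rot: [3.141, -0.001, 0.209]
wrist_force: [-2.3, 3.2, 4.0]
finger_gap: 59.3
```

>>> {"name": "drive_tool", "arguments": {"rows": [{"offset":[0,0,0.8],"spin":0,"jaw":50},{"offset":[0,0,0],"spin":0,"jaw":50}], "force": 8}}

```text
clock: 12.35
eef_pos: [560.3, -319.7, 158.8]
eef_rot: [-3.141, -0.0, 0.21]
wrist_force: [-3.7, 4.2, 7.6]
finger_gap: 59.0
```

>>> {"name": "drive_tool", "arguments": {"rows": [{"offset":[0,0,0],"spin":0,"jaw":61},{"offset":[0,0,0],"spin":0,"jaw":63},{"offset":[0,0,0],"spin":0,"jaw":68},{"offset":[0,0,0],"spin":0,"jaw":76},{"offset":[0,0,0],"spin":0,"jaw":82},{"offset":[0,0,0],"spin":0,"jaw":82},{"offset":[0,0,-8],"spin":0,"jaw":82},{"offset":[0,0,-20],"spin":0,"jaw":82},{"offset":[0,0,-30],"spin":0,"jaw":94},{"offset":[0,0,-30],"spin":0,"jaw":94},{"offset":[0,0,-20],"spin":0,"jaw":94},{"offset":[0,0,0],"spin":0,"jaw":94}]}}

```text
clock: 13.55
eef_pos: [560.8, -320.2, 269.8]
eef_rot: [3.138, -0.004, 0.209]
wrist_force: [-0.1, -0.6, -0.1]
finger_gap: 93.7
```

```bash
cat >> h.py <<'E'
def circ(c,n,z0,z1,cx,cy,r):
    P=cloud(c);Z=P[...,2]
    m=((c['depth']>0)&(Z>z0)&(Z<z1)&(np.hypot(P[...,0]-cx,P[...,1]-cy)<r)); p=P[m]
    if len(p)<20: print(n,len(p)); return
    h=cv2.convexHull(p[:,:2].astype(np.float32))[:,0]; A=np.c_[2*h,np.ones(len(h))]; s=np.linalg.lstsq(A,(h**2).sum(1).astype(float),rcond=None)[0]
    print(n,len(p),'z',np.median(p[:,2]).round(1),'circ',s[:2].round(1),np.sqrt(s[2]+s[:2]@s[:2]).round(1))
E
python3 - <<'E'
from h import *
go([583.8,-41.2,250],12)
c=snap('wrist'); circ(c,'jar',136,152,560,-320,45)
c=snap('scene','s4.png')
E
```

```text
t 13.55 tcp [ 560.8 -320.2  269.8] rpy [179.77  -0.23  12.  ] gap 93.7 F [-0.1 -0.6 -0.1]
  first translate: offset [  80.4 -268.2   19.1] then spin 0.0
jar 3925 z 144.3 circ [ 558.1 -320.3] 26.3
```

>>> {"name": "drive_tool", "arguments": {"rows": [{"offset":[3,-10,0],"spin":0,"jaw":94},{"offset":[9,-30,0],"spin":0,"jaw":94},{"offset":[12,-40,0],"spin":0,"jaw":94},{"offset":[12,-40,0],"spin":0,"jaw":94},{"offset":[12,-40,0],"spin":0,"jaw":94},{"offset":[12,-40,0],"spin":0,"jaw":94},{"offset":[10,-34,0],"spin":0,"jaw":94},{"offset":[8,-26,0],"spin":0,"jaw":94},{"offset":[2.9,-8.2,0],"spin":0,"jaw":94},{"offset":[0,0,20],"spin":0,"jaw":94},{"offset":[0,0,30],"spin":0,"jaw":94},{"offset":[0,0,30],"spin":0,"jaw":94},{"offset":[0,0,25],"spin":0,"jaw":94},{"offset":[0,0,0],"spin":0,"jaw":94}]}}

```text
clock: 15.05
eef_pos: [582.0, -41.0, 157.2]
eef_rot: [-3.139, 0.006, 0.209]
wrist_force: [0.5, 0.4, 0.2]
finger_gap: 94.0
```

```bash
python3 - <<'E'
from h import *
go([584.3,-41.2,128],12)
c=snap('wrist'); circ(c,'ram',60,76,584,-41,45)
E
```

```text
t 15.05 tcp [582.  -41.  157.2] rpy [-179.87    0.37   11.97] gap 94.0 F [0.5 0.4 0.2]
  first translate: offset [ 2.4  0.8 29.1] then spin -0.03
ram 2514 z 67.8 circ [585.9 -41.1] 29.8
```

>>> {"name": "drive_tool", "arguments": {"rows": [{"offset":[0,0,0],"spin":0,"jaw":94},{"offset":[0,0,0],"spin":0,"jaw":94}]}}

```text
clock: 15.3
eef_pos: [584.1, -40.9, 162.5]
eef_rot: [3.141, -0.002, 0.209]
wrist_force: [0.5, -0.5, 0.7]
finger_gap: 93.9
```

>>> {"name": "drive_tool", "arguments": {"rows": [{"offset":[0.5,0.2,12],"spin":0,"jaw":94},{"offset":[0,0,12],"spin":0,"jaw":94},{"offset":[0,0,7],"spin":0,"jaw":80},{"offset":[0,0,3.5],"spin":0,"jaw":72},{"offset":[0,0,0],"spin":0,"jaw":66},{"offset":[0,0,0],"spin":0,"jaw":62},{"offset":[0,0,0],"spin":0,"jaw":58},{"offset":[0,0,0],"spin":0,"jaw":50},{"offset":[0,0,0],"spin":0,"jaw":50},{"offset":[0,0,0],"spin":0,"jaw":50},{"offset":[0,0,0],"spin":0,"jaw":50},{"offset":[0,0,0],"spin":0,"jaw":50}], "force": 25}}

```text
clock: 16.5
eef_pos: [584.3, -40.9, 126.9]
eef_rot: [3.141, -0.001, 0.209]
wrist_force: [0.3, 0.2, 3.5]
finger_gap: 60.0
```

>>> {"name": "drive_tool", "arguments": {"rows": [{"offset":[0,0,-5],"spin":0,"jaw":50},{"offset":[0,0,-12],"spin":0,"jaw":50},{"offset":[0,0,-20],"spin":0,"jaw":50},{"offset":[0,0,-25],"spin":0,"jaw":50},{"offset":[0,0,-18],"spin":0,"jaw":50},{"offset":[0,0,-10],"spin":0,"jaw":50}]}}

```text
clock: 17.1
eef_pos: [584.4, -40.9, 218.8]
eef_rot: [3.141, -0.002, 0.209]
wrist_force: [0.3, -0.3, -1.4]
finger_gap: 59.9
```

>>> {"name": "drive_tool", "arguments": {"rows": [{"offset":[-4.2,5,0],"spin":0,"jaw":50},{"offset":[-8.3,10.1,0],"spin":0,"jaw":50},{"offset":[-12.4,15.2,0],"spin":0,"jaw":50},{"offset":[-16.6,20.3,0],"spin":0,"jaw":50},{"offset":[-16.6,20.3,0],"spin":0,"jaw":50},{"offset":[-16.6,20.3,0],"spin":0,"jaw":50},{"offset":[-16.6,20.3,0],"spin":0,"jaw":50},{"offset":[-16.6,20.3,0],"spin":0,"jaw":50},{"offset":[-16.6,20.3,0],"spin":0,"jaw":50},{"offset":[-16.6,20.3,0],"spin":0,"jaw":50},{"offset":[-16.6,20.3,0],"spin":0,"jaw":50},{"offset":[-16.6,20.3,0],"spin":0,"jaw":50},{"offset":[-12.4,15.2,0],"spin":0,"jaw":50},{"offset":[-8.3,10.1,0],"spin":0,"jaw":50},{"offset":[-4.2,5,0],"spin":0,"jaw":50},{"offset":[0,0,0],"spin":0,"jaw":50},{"offset":[0,0,0],"spin":0,"jaw":50}]}}

```text
clock: 18.8
eef_pos: [440.1, -319.8, 216.3]
eef_rot: [-3.141, 0.0, 0.21]
wrist_force: [-0.7, -0.5, -1.6]
finger_gap: 60.0
```

```bash
python3 - <<'E'
from h import *
go([440,-320,129],12)
snap('scene','s5.png')
E
```

```text
t 18.8 tcp [ 440.1 -319.8  216.3] rpy [-1.7998e+02  1.0000e-02  1.2020e+01] gap 60.0 F [-0.7 -0.5 -1.6]
  first translate: offset [-0.1  0.2 87.3] then spin 0.02
```

View pics/s5.png

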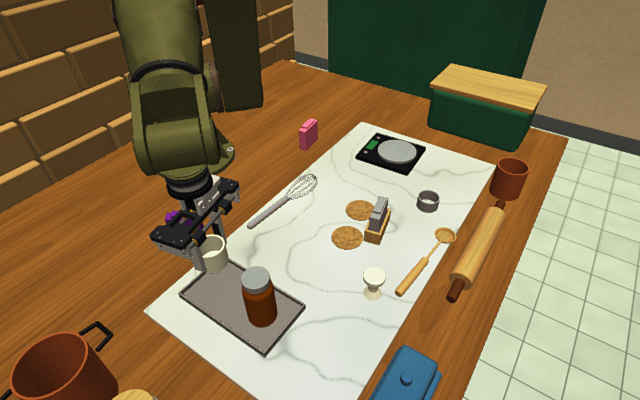

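Jar upright in the tray at (260,300), ramekin held at (214,255), both coasters bare. Lowering the ramekin.

>>> {"name": "drive_tool", "arguments": {"rows": [{"offset":[0,0,8],"spin":0,"jaw":50},{"offset":[0,0,18],"spin":0,"jaw":50},{"offset":[0,0,22],"spin":0,"jaw":50},{"offset":[0,0,18],"spin":0,"jaw":50},{"offset":[0,0,10],"spin":0,"jaw":50},{"offset":[0,0,6],"spin":0,"jaw":50},{"offset":[0,0,3],"spin":0,"jaw":50},{"offset":[0,0,1],"spin":0,"jaw":50},{"offset":[0,0,0],"spin":0,"jaw":50},{"offset":[0,0,0],"spin":0,"jaw":50}]}}

```text
clock: 19.85
eef_pos: [440.1, -320.4, 131.1]
eef_rot: [3.141, -0.001, 0.209]
wrist_force: [-0.1, 0.6, -0.9]
finger_gap: 59.6
```

>>> {"name": "drive_tool", "arguments": {"rows": [{"offset":[0,0,0.8],"spin":0,"jaw":50},{"offset":[0,0,0.7],"spin":0,"jaw":50},{"offset":[0,0,0],"spin":0,"jaw":50}]}}

```text
clock: 20.15
eef_pos: [439.9, -320.3, 129.0]
eef_rot: [-3.142, 0.0, 0.209]
wrist_force: [-0.0, 0.1, -2.0]
finger_gap: 59.9
```

>>> {"name": "drive_tool", "arguments": {"rows": [{"offset":[0,0,0.7],"spin":0,"jaw":50},{"offset":[0,0,0.7],"spin":0,"jaw":50},{"offset":[0,0,0],"spin":0,"jaw":50}]}}

```text
clock: 20.45
eef_pos: [439.9, -320.3, 127.9]
eef_rot: [3.142, -0.0, 0.209]
wrist_force: [-1.7, 0.3, 2.3]
finger_gap: 59.8
```

>>> {"name": "drive_tool", "arguments": {"rows": [{"offset":[0,0,0],"spin":0,"jaw":61},{"offset":[0,0,0],"spin":0,"jaw":64},{"offset":[0,0,0],"spin":0,"jaw":70},{"offset":[0,0,0],"spin":0,"jaw":75},{"offset":[0,0,0],"spin":0,"jaw":75},{"offset":[0,0,-6],"spin":0,"jaw":75},{"offset":[0,0,-18],"spin":0,"jaw":75},{"offset":[0,0,-30],"spin":0,"jaw":75},{"offset":[0,0,-30],"spin":0,"jaw":75},{"offset":[0,0,-26],"spin":0,"jaw":75},{"offset":[0,0,-18],"spin":0,"jaw":75},{"offset":[0,0,0],"spin":0,"jaw":75},{"offset":[0,0,0],"spin":0,"jaw":75}]}}

```text
clock: 21.75
eef_pos: [439.8, -320.2, 255.2]
eef_rot: [-3.142, 0.0, 0.209]
wrist_force: [0.1, 0.2, -1.1]
finger_gap: 74.7
```

```bash
python3 - <<'E'
from h import *
go([630.7,22.2,200],102)
c=snap('wrist'); circ(c,'ram',60,78,440,-320,45); circ(c,'jar',136,152,560,-320,45)
c=snap('top'); circ(c,'jar',136,152,560,-320,45)
print(manip.read_state()['joints'])
E
```

```text
t 21.75 tcp [ 439.8 -320.2  255.2] rpy [-1.7999e+02  1.0000e-02  1.2000e+01] gap 74.7 F [ 0.1  0.2 -1.1]
  first translate: offset [ 257.9 -295.2   55.2] then spin -90.0
ram 1043 z 68.9 circ [ 441.3 -320.4] 29.6
jar 6835 z 144.4 circ [ 557.4 -320.4] 26.2
jar 622 z 143.4 circ [ 556.2 -319.7] 26.5
[-6.96595754e-01  3.30898665e-01  1.59648433e+00  2.17278722e-05
  1.21608578e+00  6.64816388e-01]
```

>>> {"name": "drive_tool", "arguments": {"rows": [{"offset":[7.2,-8.2,0],"spin":0,"jaw":75},{"offset":[14.3,-16.4,0],"spin":0,"jaw":75},{"offset":[21.5,-24.6,0],"spin":0,"jaw":75},{"offset":[28.7,-32.8,0],"spin":0,"jaw":75},{"offset":[28.7,-32.8,0],"spin":0,"jaw":75},{"offset":[28.6,-32.8,0],"spin":0,"jaw":75},{"offset":[28.6,-32.8,0],"spin":0,"jaw":75},{"offset":[28.6,-32.8,0],"spin":0,"jaw":75},{"offset":[28.7,-32.8,0],"spin":0,"jaw":75},{"offset":[21.5,-24.6,0],"spin":0,"jaw":75},{"offset":[14.3,-16.4,0],"spin":0,"jaw":75},{"offset":[7.2,-8.2,0],"spin":0,"jaw":75}]}}

```text
clock: 23.05
eef_pos: [631.1, 24.5, 254.6]
eef_rot: [-3.141, 0.001, 0.211]
wrist_force: [-0.8, -0.5, -0.6]
finger_gap: 75.3
```

>>> {"name": "drive_tool", "arguments": {"rows": [{"offset":[0,0,0],"spin":-5,"jaw":70},{"offset":[0,0,0],"spin":-8.5,"jaw":60},{"offset":[0,0,0],"spin":-8.5,"jaw":60},{"offset":[0,0,0],"spin":-8.5,"jaw":60},{"offset":[0,0,0],"spin":-8.5,"jaw":60},{"offset":[0,0,0],"spin":-8.5,"jaw":60},{"offset":[0,0,0],"spin":-8.5,"jaw":60},{"offset":[0,0,0],"spin":-8.5,"jaw":60},{"offset":[0,0,0],"spin":-8.5,"jaw":60},{"offset":[0,0,0],"spin":-8.5,"jaw":60},{"offset":[0,0,0],"spin":-6,"jaw":60},{"offset":[0,0,0],"spin":-2.5,"jaw":60},{"offset":[0,0,0],"spin":0,"jaw":60},{"offset":[0,0,0],"spin":0,"jaw":60},{"offset":[0,0,0],"spin":0,"jaw":60}]}}

```text
clock: 24.55
eef_pos: [630.7, 22.0, 255.5]
eef_rot: [-3.141, -0.0, 1.779]
wrist_force: [1.0, -0.2, -0.9]
finger_gap: 60.2
```

```bash
python3 - <<'E'
from h import *
go([631,22.2,200],102)
c=snap('wrist','w3.png'); P=cloud(c); Z=P[...,2]
for n,a,b in(('lid',96.5,106),('body',86,96)):
    m=(c['depth']>0)&(Z>a)&(Z<b)&(np.hypot(P[...,0]-631,P[...,1]-22)<50)
    m=cv2.morphologyEx(m.astype(np.uint8),cv2.MORPH_OPEN,np.ones((3,3)))>0
    p=P[m][:,:2].astype(np.float32); print(n,len(p),np.median(P[m][:,2]),cv2.minAreaRect(p))
E
```

```text
t 24.55 tcp [630.7  22.  255.5] rpy [-179.98   -0.    101.92] gap 60.2 F [ 1.  -0.2 -0.9]
  first translate: offset [ 0.1  0.3 55.5] then spin -0.08
lid 1384 100.40279101852563 ((633.6175537109375, 22.38252830505371), (19.60178565979004, 49.82579040527344), 11.40428352355957)
body 909 92.3342084904798 ((633.8709716796875, 22.518264770507812), (23.961788177490234, 79.7678451538086), 12.68719482421875)
```

View pics/w3.png

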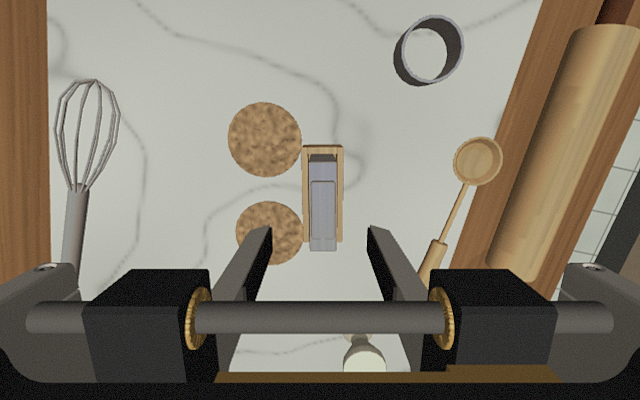

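The wrist view shows the tin in its rack at (322,205), bare coasters at (265,138) and (269,232), and the finger midline at column 319–320. Descending with a slight +y correction.

>>> {"name": "drive_tool", "arguments": {"rows": [{"offset":[0,1.5,10],"spin":0,"jaw":60},{"offset":[0,0,20],"spin":0,"jaw":60},{"offset":[0,0,22],"spin":0,"jaw":60},{"offset":[0,0,20],"spin":0,"jaw":60},{"offset":[0,0,13],"spin":0,"jaw":60},{"offset":[0,0,8],"spin":0,"jaw":60},{"offset":[0,0,4.5],"spin":0,"jaw":60},{"offset":[0,0,2],"spin":0,"jaw":60},{"offset":[0,0,0],"spin":0,"jaw":45},{"offset":[0,0,0],"spin":0,"jaw":36},{"offset":[0,0,0],"spin":0,"jaw":32},{"offset":[0,0,0],"spin":0,"jaw":32}], "force": 10}}

```text
clock: 25.8
eef_pos: [632.4, 22.4, 156.5]
eef_rot: [3.141, 0.0, 1.78]
wrist_force: [0.8, -0.5, -1.2]
finger_gap: 33.1
```

>>> {"name": "drive_tool", "arguments": {"rows": [{"offset":[0,0,0],"spin":0,"jaw":29},{"offset":[0,0,0],"spin":0,"jaw":27},{"offset":[0,0,0],"spin":0,"jaw":25},{"offset":[0,0,0],"spin":0,"jaw":22},{"offset":[0,0,0],"spin":0,"jaw":15},{"offset":[0,0,0],"spin":0,"jaw":15},{"offset":[0,0,0],"spin":0,"jaw":15},{"offset":[0,0,0],"spin":0,"jaw":15}], "force": 12}}

```text
clock: 26.6
eef_pos: [632.4, 22.4, 156.3]
eef_rot: [3.141, 0.0, 1.78]
wrist_force: [0.8, 1.0, 1.2]
finger_gap: 24.0
```

>>> {"name": "drive_tool", "arguments": {"rows": [{"offset":[0,0,0],"spin":0,"jaw":15},{"offset":[0,0,0],"spin":0,"jaw":15},{"offset":[0,0,0],"spin":0,"jaw":15},{"offset":[0,0,-2],"spin":0,"jaw":15},{"offset":[0,0,-5],"spin":0,"jaw":15},{"offset":[0,0,-8],"spin":0,"jaw":15},{"offset":[0,0,-10],"spin":0,"jaw":15},{"offset":[0,0,-12],"spin":0,"jaw":15},{"offset":[0,0,-14],"spin":0,"jaw":15},{"offset":[0,0,-14],"spin":0,"jaw":15},{"offset":[0,0,-14],"spin":0,"jaw":15},{"offset":[0,0,-10],"spin":0,"jaw":15},{"offset":[0,0,-6],"spin":0,"jaw":15},{"offset":[0,0,0],"spin":0,"jaw":15},{"offset":[0,0,0],"spin":0,"jaw":15}], "force": 25}}

```text
clock: 28.1
eef_pos: [632.1, 22.4, 250.7]
eef_rot: [-3.141, -0.0, 1.78]
wrist_force: [-0.4, -0.9, -1.9]
finger_gap: 23.6
```

```bash
python3 - <<'E'
from h import *
go([532,325.9,176],102)
c=snap('scene','s6.png')
cv2.imwrite('pics/s6c.png',cv2.resize(c['color'][100:280,260:500],(800,600),interpolation=cv2.INTER_CUBIC))
t=snap('top'); P=cloud(t); g=t['color'].astype(int); print(t['depth'][188,292])
for n,cx,cy in(('cl',561.4,60.6),('cr',583,-41.2)):
    m=((P[...,2]>12)&(P[...,2]<24)&(np.hypot(P[...,0]-cx,P[...,1]-cy)<55)&(g[...,2]-g[...,0]>25))
    p=P[m]; print(n,m.sum(),p.mean(0),cv2.minEnclosingCircle(p[:,:2].astype(np.float32)))
E
```

```text
t 28.1 tcp [632.1  22.4 250.7] rpy [-1.7996e+02 -1.0000e-02  1.0200e+02] gap 23.6 F [-0.4 -0.9 -1.9]
  first translate: offset [317.7 -34.8  74.7] then spin 0.0
565.7833
cl 0 [nan nan nan] ((0.0, 0.0), 0.0)
cr 254 [586.7777482  -65.90364018  17.55968602] ((585.974365234375, -61.569156646728516), 32.283756256103516)<stdin>:8: RuntimeWarning: Mean of empty slice.
  ret = um.true_divide(
```

View pics/s6c.png

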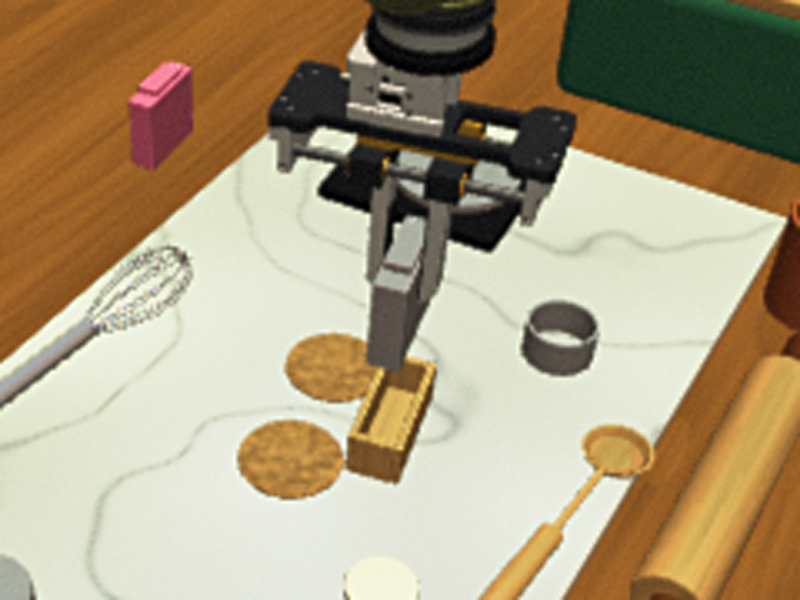

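Tin held upright at (395,290 in the crop), clear of the rack. Carrying it to the scale.

>>> {"name": "drive_tool", "arguments": {"rows": [{"offset":[6.1,-0.7,0],"spin":0,"jaw":15},{"offset":[12.2,-1.3,0],"spin":0,"jaw":15},{"offset":[18.3,-2,0],"spin":0,"jaw":15},{"offset":[24.4,-2.6,0],"spin":0,"jaw":15},{"offset":[24.4,-2.6,0],"spin":0,"jaw":15},{"offset":[24.4,-2.6,0],"spin":0,"jaw":15},{"offset":[24.4,-2.7,0],"spin":0,"jaw":15},{"offset":[24.4,-2.7,0],"spin":0,"jaw":15},{"offset":[24.4,-2.7,0],"spin":0,"jaw":15},{"offset":[24.4,-2.6,0],"spin":0,"jaw":15},{"offset":[24.4,-2.6,0],"spin":0,"jaw":15},{"offset":[24.4,-2.6,0],"spin":0,"jaw":15},{"offset":[24.4,-2.6,0],"spin":0,"jaw":15},{"offset":[18.3,-2,0],"spin":0,"jaw":15},{"offset":[12.2,-1.3,0],"spin":0,"jaw":15},{"offset":[6.1,-0.7,0],"spin":0,"jaw":15},{"offset":[0,0,0],"spin":0,"jaw":15},{"offset":[0,0,0],"spin":0,"jaw":15}]}}

```text
clock: 30.0
eef_pos: [533.0, 325.0, 251.1]
eef_rot: [-3.142, 0.0, 1.78]
wrist_force: [0.5, -0.6, -1.6]
finger_gap: 23.8
```

>>> {"name": "drive_tool", "arguments": {"rows": [{"offset":[0,0,8],"spin":0,"jaw":15},{"offset":[0,0,16],"spin":0,"jaw":15},{"offset":[0,0,18],"spin":0,"jaw":15},{"offset":[0,0,13],"spin":0,"jaw":15},{"offset":[0,0,8],"spin":0,"jaw":15},{"offset":[0,0,4],"spin":0,"jaw":15},{"offset":[0,0,2],"spin":0,"jaw":15},{"offset":[0,0,1],"spin":0,"jaw":15},{"offset":[0,0,0],"spin":0,"jaw":15},{"offset":[0,0,0],"spin":0,"jaw":15}]}}

```text
clock: 31.0
eef_pos: [532.9, 325.6, 181.6]
eef_rot: [3.141, -0.0, 1.78]
wrist_force: [-0.7, -0.1, -1.9]
finger_gap: 24.0
```

```bash
python3 - <<'E'
from h import *
go([532.5,325.9,175.4],102)
c=snap('wrist'); P=cloud(c); g=c['color'].astype(int)
m=(abs(P[...,2]-39)<3)&(c['depth']>0)&(np.hypot(P[...,0]-532,P[...,1]-326)<70)&(g.min(2)>80)
p=P[m][:,:2]; print(m.sum(),p.min(0),p.max(0))
h=cv2.convexHull(p.astype(np.float32))[:,0]; d=np.hypot(*(h-[532,326]).T)
from scipy.optimize import least_squares
r=least_squares(lambda q:np.hypot(h[:,0]-q[0],h[:,1]-q[1])-58,[532,326],loss='soft_l1'); print('plate wrist',r.x,np.abs(r.fun).mean())
E
```

```text
t 31.0 tcp [532.9 325.6 181.6] rpy [ 1.7996e+02 -1.0000e-02  1.0200e+02] gap 24.0 F [-0.7 -0.1 -1.9]
  first translate: offset [ 0.4 -0.3  6.2] then spin 0.0
9275 [476.50965973 280.21141591] [591.66630968 384.40245347]
plate wrist [534.22053008 326.44295635] 0.2828486235781519
```

>>> {"name": "drive_tool", "arguments": {"rows": [{"offset":[0.4,0,2],"spin":0,"jaw":15},{"offset":[0,0,2],"spin":0,"jaw":15},{"offset":[0,0,1],"spin":0,"jaw":15},{"offset":[0,0,0],"spin":0,"jaw":15},{"offset":[0,0,0],"spin":0,"jaw":15}]}}

```text
clock: 31.55
eef_pos: [532.7, 325.9, 176.1]
eef_rot: [-3.142, 0.0, 1.78]
wrist_force: [-0.3, -0.4, -0.8]
finger_gap: 23.9
```

>>> {"name": "drive_tool", "arguments": {"rows": [{"offset":[0,0,0.7],"spin":0,"jaw":15},{"offset":[0,0,0.7],"spin":0,"jaw":15},{"offset":[0,0,0],"spin":0,"jaw":15}]}}

```text
clock: 31.85
eef_pos: [532.7, 326.0, 175.2]
eef_rot: [3.141, -0.0, 1.78]
wrist_force: [-2.2, -1.7, 3.9]
finger_gap: 23.8
```

>>> {"name": "drive_tool", "arguments": {"rows": [{"offset":[0,0,0],"spin":0,"jaw":24.5},{"offset":[0,0,0],"spin":0,"jaw":26},{"offset":[0,0,0],"spin":0,"jaw":30},{"offset":[0,0,0],"spin":0,"jaw":36},{"offset":[0,0,0],"spin":0,"jaw":44},{"offset":[0,0,0],"spin":0,"jaw":44},{"offset":[0,0,-5],"spin":0,"jaw":44},{"offset":[0,0,-15],"spin":0,"jaw":44},{"offset":[0,0,-25],"spin":0,"jaw":44},{"offset":[0,0,-25],"spin":0,"jaw":44},{"offset":[0,0,-15],"spin":0,"jaw":44},{"offset":[0,0,-5],"spin":0,"jaw":44},{"offset":[0,0,0],"spin":0,"jaw":44},{"offset":[0,0,0],"spin":0,"jaw":44}]}}

```text
clock: 33.25
eef_pos: [532.5, 325.8, 263.7]
eef_rot: [-3.14, 0.0, 1.78]
wrist_force: [-0.3, -0.2, 0.7]
finger_gap: 44.3
```

```bash
python3 - <<'E'
from h import *
go([557.2,-320.2,265],12)
c=snap('wrist'); P=cloud(c); Z=P[...,2]; g=c['color'].astype(int)
for n,a,b in(('lid',115.5,125),('body',104,115)):
    m=(c['depth']>0)&(Z>a)&(Z<b)&(np.hypot(P[...,0]-532,P[...,1]-326)<50)
    m=cv2.morphologyEx(m.astype(np.uint8),cv2.MORPH_OPEN,np.ones((3,3)))>0
    p=P[m][:,:2].astype(np.float32); print(n,len(p),np.median(P[m][:,2]),cv2.minAreaRect(p))
E
```

```text
t 33.25 tcp [532.5 325.8 263.7] rpy [-1.7991e+02  2.0000e-02  1.0200e+02] gap 44.3 F [-0.3 -0.2  0.7]
  first translate: offset [-637.  -110.1   -0.9] then spin 90.0
lid 1510 119.39000156921439 ((533.1404418945312, 325.72808837890625), (19.56462860107422, 50.11664581298828), 11.399977684020996)
body 992 111.36936460253331 ((533.2608642578125, 326.11773681640625), (23.755634307861328, 79.3758316040039), 12.65196418762207)
```

Tin upright and within about 1 mm of the plate centre. Back to the ramekin first, since the gripper body would foul a jar already standing on its coaster.

>>> {"name": "drive_tool", "arguments": {"rows": [{"offset":[-9.6,-3.5,0],"spin":0,"jaw":44},{"offset":[-19.1,-7,0],"spin":0,"jaw":44},{"offset":[-28.7,-10.5,0],"spin":0,"jaw":44},{"offset":[-38.3,-14,0],"spin":0,"jaw":44},{"offset":[-38.3,-14,0],"spin":0,"jaw":44},{"offset":[-38.3,-14,0],"spin":0,"jaw":44},{"offset":[-38.3,-14.1,0],"spin":0,"jaw":44},{"offset":[-38.3,-14.1,0],"spin":0,"jaw":44},{"offset":[-38.3,-14.1,0],"spin":0,"jaw":44},{"offset":[-38.3,-14.1,0],"spin":0,"jaw":44},{"offset":[-38.3,-14.1,0],"spin":0,"jaw":44},{"offset":[-38.3,-14.1,0],"spin":0,"jaw":44},{"offset":[-38.3,-14,0],"spin":0,"jaw":44},{"offset":[-38.3,-14,0],"spin":0,"jaw":44},{"offset":[-38.3,-14,0],"spin":0,"jaw":44},{"offset":[-38.3,-14,0],"spin":0,"jaw":44},{"offset":[-28.7,-10.5,0],"spin":0,"jaw":44},{"offset":[-19.1,-7,0],"spin":0,"jaw":44},{"offset":[-9.6,-3.5,0],"spin":0,"jaw":44}]}}

```text
clock: 35.2
eef_pos: [439.3, -321.6, 264.1]
eef_rot: [-3.141, -0.001, 1.778]
wrist_force: [0.7, 0.1, 0.3]
finger_gap: 44.3
```

>>> {"name": "drive_tool", "arguments": {"rows": [{"offset":[0,0,0],"spin":5,"jaw":60},{"offset":[0,0,0],"spin":8.5,"jaw":78},{"offset":[0,0,0],"spin":8.5,"jaw":78},{"offset":[0,0,0],"spin":8.5,"jaw":78},{"offset":[0,0,0],"spin":8.5,"jaw":78},{"offset":[0,0,0],"spin":8.5,"jaw":78},{"offset":[0,0,0],"spin":8.5,"jaw":78},{"offset":[0,0,0],"spin":8.5,"jaw":78},{"offset":[0,0,0],"spin":8.5,"jaw":78},{"offset":[0,0,0],"spin":8.5,"jaw":78},{"offset":[0,0,0],"spin":6,"jaw":78},{"offset":[0,0,0],"spin":2.5,"jaw":78},{"offset":[0,0,0],"spin":0,"jaw":78},{"offset":[0,0,0],"spin":0,"jaw":78},{"offset":[0,0,0],"spin":0,"jaw":78}]}}

```text
clock: 36.7
eef_pos: [440.3, -319.9, 264.7]
eef_rot: [-3.141, 0.0, 0.211]
wrist_force: [0.0, -1.1, -0.0]
finger_gap: 78.2
```

```bash
python3 - <<'E'
from h import *
go([440,-320.2,128],12)
c=snap('wrist'); circ(c,'ram',60,78,440,-320,45); circ(c,'jar',136,152,560,-320,45)
# clear-view check of coasters in the top camera
t=snap('top'); P=cloud(t); g=t['color'].astype(int)
for n,cx,cy in(('cl',561.4,60.6),('cr',583,-41.2)):
    m=((P[...,2]>10)&(P[...,2]<26)&(np.hypot(P[...,0]-cx,P[...,1]-cy)<46)&(g[...,2]-g[...,0]>25)).astype(np.uint8)
    cs=max(cv2.findContours(m,0,2)[0],key=cv2.contourArea); e=cv2.fitEllipse(cs); print(n,m.sum(),e,world(t,e[0],z=18)[0].round(1))
E
```

```text
t 36.7 tcp [ 440.3 -319.9  264.7] rpy [-1.7999e+02  1.0000e-02  1.2080e+01] gap 78.2 F [ 0.  -1.1 -0. ]
  first translate: offset [ -0.4   0.3 136.7] then spin 0.08
ram 986 z 68.9 circ [ 441.2 -320.4] 29.6
jar 6266 z 144.4 circ [ 557.7 -320.3] 26.3
cl 995 ((289.3484802246094, 174.11170959472656), (34.43597412109375, 35.136661529541016), 65.57376098632812) [561.8  60.   18. ]
cr 986 ((336.8633117675781, 165.01666259765625), (34.40528106689453, 34.910858154296875), 107.02444458007812) [584.  -41.4  18. ]
```

>>> {"name": "drive_tool", "arguments": {"rows": [{"offset":[-0.4,0.3,12],"spin":0,"jaw":78},{"offset":[0,0,25],"spin":0,"jaw":78},{"offset":[0,0,30],"spin":0,"jaw":78},{"offset":[0,0,28],"spin":0,"jaw":78},{"offset":[0,0,20],"spin":0,"jaw":78},{"offset":[0,0,12],"spin":0,"jaw":78},{"offset":[0,0,6],"spin":0,"jaw":78},{"offset":[0,0,3.5],"spin":0,"jaw":78},{"offset":[0,0,0],"spin":0,"jaw":72},{"offset":[0,0,0],"spin":0,"jaw":66},{"offset":[0,0,0],"spin":0,"jaw":62},{"offset":[0,0,0],"spin":0,"jaw":58},{"offset":[0,0,0],"spin":0,"jaw":50},{"offset":[0,0,0],"spin":0,"jaw":50},{"offset":[0,0,0],"spin":0,"jaw":50},{"offset":[0,0,0],"spin":0,"jaw":50},{"offset":[0,0,0],"spin":0,"jaw":50}], "force": 25}}

```text
clock: 38.5
eef_pos: [440.2, -320.6, 128.8]
eef_rot: [3.141, -0.001, 0.209]
wrist_force: [-0.8, 0.3, 6.2]
finger_gap: 60.0
```

>>> {"name": "drive_tool", "arguments": {"rows": [{"offset":[0,0,-5],"spin":0,"jaw":50},{"offset":[0,0,-12],"spin":0,"jaw":50},{"offset":[0,0,-20],"spin":0,"jaw":50},{"offset":[0,0,-25],"spin":0,"jaw":50},{"offset":[0,0,-18],"spin":0,"jaw":50},{"offset":[0,0,-10],"spin":0,"jaw":50}]}}

```text
clock: 39.1
eef_pos: [440.3, -320.6, 220.5]
eef_rot: [3.14, -0.001, 0.209]
wrist_force: [-0.8, 0.2, -2.0]
finger_gap: 59.7
```

>>> {"name": "drive_tool", "arguments": {"rows": [{"offset":[4.2,-5,0],"spin":0,"jaw":50},{"offset":[8.3,-10.1,0],"spin":0,"jaw":50},{"offset":[12.4,-15.2,0],"spin":0,"jaw":50},{"offset":[16.6,-20.3,0],"spin":0,"jaw":50},{"offset":[16.6,-20.3,0],"spin":0,"jaw":50},{"offset":[16.6,-20.3,0],"spin":0,"jaw":50},{"offset":[16.6,-20.3,0],"spin":0,"jaw":50},{"offset":[16.6,-20.3,0],"spin":0,"jaw":50},{"offset":[16.6,-20.3,0],"spin":0,"jaw":50},{"offset":[16.6,-20.3,0],"spin":0,"jaw":50},{"offset":[16.6,-20.3,0],"spin":0,"jaw":50},{"offset":[16.6,-20.3,0],"spin":0,"jaw":50},{"offset":[12.4,-15.2,0],"spin":0,"jaw":50},{"offset":[8.3,-10.1,0],"spin":0,"jaw":50},{"offset":[4.2,-5,0],"spin":0,"jaw":50},{"offset":[0,0,0],"spin":0,"jaw":50},{"offset":[0,0,0],"spin":0,"jaw":50},{"offset":[0,0,0],"spin":0,"jaw":50}]}}

```text
clock: 40.9
eef_pos: [584.1, -41.7, 218.2]
eef_rot: [3.142, 0.0, 0.209]
wrist_force: [0.1, -0.6, -1.8]
finger_gap: 59.7
```

```bash
python3 - <<'E'
from h import *
go([584.4,-41,130],12)
E
```

```text
t 40.9 tcp [584.1 -41.7 218.2] rpy [1.800e+02 1.000e-02 1.195e+01] gap 59.7 F [ 0.1 -0.6 -1.8]
  first translate: offset [ 0.5 -0.7 88.2] then spin -0.05
```

>>> {"name": "drive_tool", "arguments": {"rows": [{"offset":[0.4,-0.5,8],"spin":0,"jaw":50},{"offset":[0,0,18],"spin":0,"jaw":50},{"offset":[0,0,22],"spin":0,"jaw":50},{"offset":[0,0,18],"spin":0,"jaw":50},{"offset":[0,0,10],"spin":0,"jaw":50},{"offset":[0,0,6],"spin":0,"jaw":50},{"offset":[0,0,4],"spin":0,"jaw":50},{"offset":[0,0,2],"spin":0,"jaw":50},{"offset":[0,0,0],"spin":0,"jaw":50},{"offset":[0,0,0],"spin":0,"jaw":50}]}}

```text
clock: 41.9
eef_pos: [584.8, -40.5, 130.7]
eef_rot: [3.141, -0.001, 0.209]
wrist_force: [-0.5, -0.2, -2.2]
finger_gap: 59.6
```

>>> {"name": "drive_tool", "arguments": {"rows": [{"offset":[0,0,0.8],"spin":0,"jaw":50},{"offset":[0,0,0.7],"spin":0,"jaw":50},{"offset":[0,0,0],"spin":0,"jaw":50}]}}

```text
clock: 42.2
eef_pos: [584.6, -40.5, 128.7]
eef_rot: [-3.142, 0.0, 0.209]
wrist_force: [0.0, 0.1, -1.7]
finger_gap: 59.9
```

>>> {"name": "drive_tool", "arguments": {"rows": [{"offset":[0,0.5,0.5],"spin":0,"jaw":50},{"offset":[0,0,0.6],"spin":0,"jaw":50},{"offset":[0,0,0],"spin":0,"jaw":50}]}}

```text
clock: 42.5
eef_pos: [584.7, -41.0, 127.8]
eef_rot: [3.141, -0.0, 0.209]
wrist_force: [-1.4, -0.2, 1.2]
finger_gap: 59.7
```

Contact, releasing the ramekin and rising.

>>> {"name": "drive_tool", "arguments": {"rows": [{"offset":[0,0,0.4],"spin":0,"jaw":50},{"offset":[0,0,0],"spin":0,"jaw":61},{"offset":[0,0,0],"spin":0,"jaw":64},{"offset":[0,0,0],"spin":0,"jaw":70},{"offset":[0,0,0],"spin":0,"jaw":78},{"offset":[0,0,0],"spin":0,"jaw":78},{"offset":[0,0,-6],"spin":0,"jaw":78},{"offset":[0,0,-18],"spin":0,"jaw":78},{"offset":[0,0,-30],"spin":0,"jaw":78},{"offset":[0,0,-30],"spin":0,"jaw":78},{"offset":[0,0,-30],"spin":0,"jaw":78},{"offset":[0,0,-20],"spin":0,"jaw":78},{"offset":[0,0,-8],"spin":0,"jaw":78},{"offset":[0,0,0],"spin":0,"jaw":78},{"offset":[0,0,0],"spin":0,"jaw":78}]}}

```text
clock: 44.0
eef_pos: [584.4, -40.9, 268.1]
eef_rot: [-3.141, 0.001, 0.209]
wrist_force: [0.6, -0.1, -0.3]
finger_gap: 78.0
```

```bash
cat >> h.py <<'E'
def coaster(t,n,cx,cy):
    P=cloud(t); g=t['color'].astype(int)
    m=((P[...,2]>10)&(P[...,2]<26)&(np.hypot(P[...,0]-cx,P[...,1]-cy)<46)&(g[...,2]-g[...,0]>25)).astype(np.uint8)
    p=P[m>0]; h=cv2.convexHull(p[:,:2].astype(np.float32))[:,0]; A=np.c_[2*h,np.ones(len(h))]; s=np.linalg.lstsq(A,(h**2).sum(1).astype(float),rcond=None)[0]
    print(n,m.sum(),'z',np.median(p[:,2]).round(1),s[:2].round(1),np.sqrt(s[2]+s[:2]@s[:2]).round(1))
E
python3 - <<'E'
from h import *
go([556.5,-320.2,265],12)
c=snap('wrist'); circ(c,'ram',60,78,584,-41,45); coaster(c,'cl',562,60); coaster(c,'cr',584,-41)
E
```

```text
t 44.0 tcp [584.4 -40.9 268.1] rpy [-1.7997e+02  8.0000e-02  1.2000e+01] gap 78.0 F [ 0.6 -0.1 -0.3]
  first translate: offset [-85.4 267.4   3.1] then spin 0.0
ram 905 z 68.0 circ [585.9 -41.3] 29.6
cl 3550 z 18.3 [564.3  60.5] 38.6
cr 860 z 18.4 [585.8 -41.4] 38.5
```

>>> {"name": "drive_tool", "arguments": {"rows": [{"offset":[-2.1,6.7,0],"spin":0,"jaw":90},{"offset":[-4.3,13.4,0],"spin":0,"jaw":90},{"offset":[-6.4,20,0],"spin":0,"jaw":90},{"offset":[-8.6,26.7,0],"spin":0,"jaw":90},{"offset":[-8.6,26.7,0],"spin":0,"jaw":90},{"offset":[-8.6,26.7,0],"spin":0,"jaw":90},{"offset":[-8.6,26.7,0],"spin":0,"jaw":90},{"offset":[-8.6,26.7,0],"spin":0,"jaw":90},{"offset":[-8.5,26.8,0],"spin":0,"jaw":90},{"offset":[-8.5,26.8,0],"spin":0,"jaw":90},{"offset":[-6.4,20,0],"spin":0,"jaw":90},{"offset":[-4.3,13.4,0],"spin":0,"jaw":90},{"offset":[-2.1,6.8,0],"spin":0,"jaw":90},{"offset":[0,0,0],"spin":0,"jaw":90},{"offset":[0,0,0],"spin":0,"jaw":90},{"offset":[0,0,0],"spin":0,"jaw":90}]}}

```text
clock: 45.65
eef_pos: [556.8, -319.5, 269.3]
eef_rot: [-3.142, -0.0, 0.21]
wrist_force: [0.4, -0.6, 0.4]
finger_gap: 89.7
```

```bash
python3 - <<'E'
from h import *
go([556.4,-320.2,164],12)
c=snap('wrist'); circ(c,'jar',136,152,560,-320,45)
E
```

```text
t 45.65 tcp [ 556.8 -319.5  269.3] rpy [-1.800e+02 -1.000e-02  1.206e+01] gap 89.7 F [ 0.4 -0.6  0.4]
  first translate: offset [ -0.6   0.6 105.3] then spin 0.06
jar 3991 z 144.3 circ [ 558.1 -320.3] 26.3
```

>>> {"name": "drive_tool", "arguments": {"rows": [{"offset":[0,0.4,10],"spin":0,"jaw":90},{"offset":[0,0,22],"spin":0,"jaw":90},{"offset":[0,0,25],"spin":0,"jaw":90},{"offset":[0,0,22],"spin":0,"jaw":90},{"offset":[0,0,14],"spin":0,"jaw":90},{"offset":[0,0,8],"spin":0,"jaw":84},{"offset":[0,0,3.5],"spin":0,"jaw":76},{"offset":[0,0,0],"spin":0,"jaw":68},{"offset":[0,0,0],"spin":0,"jaw":64},{"offset":[0,0,0],"spin":0,"jaw":61},{"offset":[0,0,0],"spin":0,"jaw":58},{"offset":[0,0,0],"spin":0,"jaw":50},{"offset":[0,0,0],"spin":0,"jaw":50},{"offset":[0,0,0],"spin":0,"jaw":50},{"offset":[0,0,0],"spin":0,"jaw":50},{"offset":[0,0,0],"spin":0,"jaw":50},{"offset":[0,0,0],"spin":0,"jaw":50}], "force": 30}}

```text
clock: 47.4
eef_pos: [556.9, -320.7, 165.4]
eef_rot: [3.141, -0.001, 0.21]
wrist_force: [-0.6, 3.4, 6.0]
finger_gap: 59.6
```

>>> {"name": "drive_tool", "arguments": {"rows": [{"offset":[0,0,-5],"spin":0,"jaw":50},{"offset":[0,0,-12],"spin":0,"jaw":50},{"offset":[0,0,-20],"spin":0,"jaw":50},{"offset":[0,0,-25],"spin":0,"jaw":50},{"offset":[0,0,-25],"spin":0,"jaw":50},{"offset":[0,0,-16],"spin":0,"jaw":50},{"offset":[0,0,-7],"spin":0,"jaw":50},{"offset":[0,0,0],"spin":0,"jaw":50},{"offset":[0,0,0],"spin":0,"jaw":50}]}}

```text
clock: 48.3
eef_pos: [556.5, -320.6, 273.8]
eef_rot: [-3.141, 0.001, 0.209]
wrist_force: [-0.8, 0.1, -4.1]
finger_gap: 59.0
```

```bash
python3 - <<'E'
from h import *
go([562.8,60.6,166],12)
E
```

```text
t 48.3 tcp [ 556.5 -320.6  273.8] rpy [-1.7994e+02  5.0000e-02  1.2000e+01] gap 59.0 F [-0.8  0.1 -4.1]
  first translate: offset [  85.5 -371.4  108.1] then spin -0.0
```

>>> {"name": "drive_tool", "arguments": {"rows": [{"offset":[1.5,-6.6,0],"spin":0,"jaw":50},{"offset":[3.1,-13.3,0],"spin":0,"jaw":50},{"offset":[4.6,-19.9,0],"spin":0,"jaw":50},{"offset":[6.1,-26.5,0],"spin":0,"jaw":50},{"offset":[6.1,-26.5,0],"spin":0,"jaw":50},{"offset":[6.1,-26.5,0],"spin":0,"jaw":50},{"offset":[6.1,-26.5,0],"spin":0,"jaw":50},{"offset":[6.1,-26.5,0],"spin":0,"jaw":50},{"offset":[6.1,-26.5,0],"spin":0,"jaw":50},{"offset":[6.1,-26.5,0],"spin":0,"jaw":50},{"offset":[6.1,-26.5,0],"spin":0,"jaw":50},{"offset":[6.1,-26.6,0],"spin":0,"jaw":50},{"offset":[6.1,-26.6,0],"spin":0,"jaw":50},{"offset":[6.1,-26.6,0],"spin":0,"jaw":50},{"offset":[4.6,-19.9,0],"spin":0,"jaw":50},{"offset":[3.1,-13.3,0],"spin":0,"jaw":50},{"offset":[1.5,-6.6,0],"spin":0,"jaw":50},{"offset":[0,0,0],"spin":0,"jaw":50},{"offset":[0,0,0],"spin":0,"jaw":50},{"offset":[0,0,0],"spin":0,"jaw":50}]}}

```text
clock: 50.3
eef_pos: [563.1, 59.6, 274.7]
eef_rot: [3.142, 0.0, 0.208]
wrist_force: [0.1, 0.0, -3.0]
finger_gap: 59.5
```

```bash
python3 - <<'E'
from h import *
go([562.8,60.6,166],12)
c=snap('scene','s7.png')
cv2.imwrite('pics/s7c.png',cv2.resize(c['color'][100:280,260:500],(800,600),interpolation=cv2.INTER_CUBIC))
E
```

```text
t 50.3 tcp [563.1  59.6 274.7] rpy [180.     0.    11.94] gap 59.5 F [ 0.1  0.  -3. ]
  first translate: offset [-1.000e-01 -1.000e+00  1.087e+02] then spin -0.06
```

View pics/s7c.png

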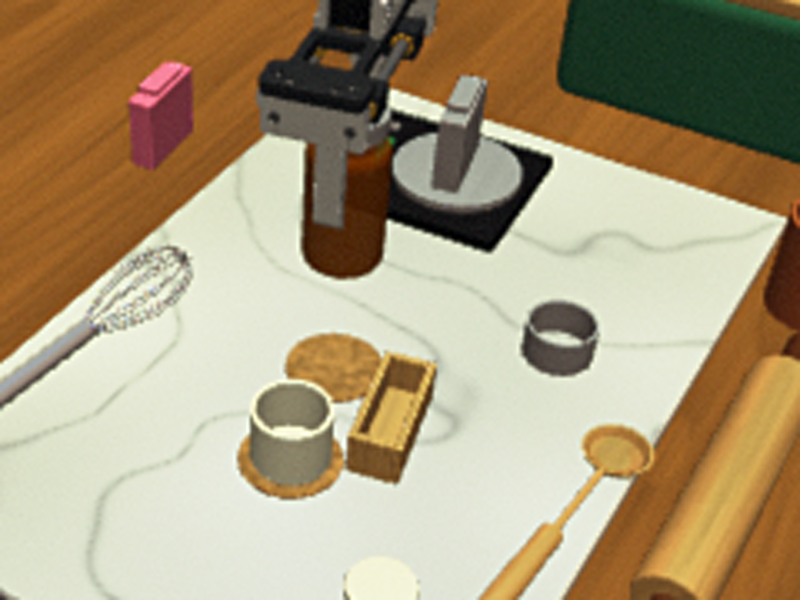

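The tin stands in the middle of the plate (455,170), the ramekin is centred on its coaster (290,460), and the jar is upright above its own. Lowering the jar.

>>> {"name": "drive_tool", "arguments": {"rows": [{"offset":[0,-0.7,8],"spin":0,"jaw":50},{"offset":[0,0,18],"spin":0,"jaw":50},{"offset":[0,0,24],"spin":0,"jaw":50},{"offset":[0,0,22],"spin":0,"jaw":50},{"offset":[0,0,14],"spin":0,"jaw":50},{"offset":[0,0,9],"spin":0,"jaw":50},{"offset":[0,0,6],"spin":0,"jaw":50},{"offset":[0,0,3],"spin":0,"jaw":50},{"offset":[0,0,1],"spin":0,"jaw":50},{"offset":[0,0,0],"spin":0,"jaw":50},{"offset":[0,0,0],"spin":0,"jaw":50},{"offset":[0,0,0],"spin":0,"jaw":50}]}}

```text
clock: 51.55
eef_pos: [563.1, 61.0, 170.1]
eef_rot: [3.142, -0.001, 0.209]
wrist_force: [0.4, 0.3, -3.3]
finger_gap: 59.0
```

>>> {"name": "drive_tool", "arguments": {"rows": [{"offset":[0,0,1],"spin":0,"jaw":50},{"offset":[0,0,1],"spin":0,"jaw":50},{"offset":[0,0,1],"spin":0,"jaw":50},{"offset":[0,0,0.8],"spin":0,"jaw":50},{"offset":[0,0,0],"spin":0,"jaw":50}]}}

```text
clock: 52.05
eef_pos: [562.9, 61.0, 165.8]
eef_rot: [-3.142, 0.0, 0.209]
wrist_force: [0.3, -0.2, -3.0]
finger_gap: 58.9
```

>>> {"name": "drive_tool", "arguments": {"rows": [{"offset":[0,0,0.6],"spin":0,"jaw":50},{"offset":[0,0,0.6],"spin":0,"jaw":50},{"offset":[0,0,0],"spin":0,"jaw":50}]}}

```text
clock: 52.35
eef_pos: [562.9, 61.0, 164.7]
eef_rot: [-3.142, 0.0, 0.209]
wrist_force: [-0.2, 0.1, -2.6]
finger_gap: 59.0
```

>>> {"name": "drive_tool", "arguments": {"rows": [{"offset":[0,0.3,0.6],"spin":0,"jaw":50},{"offset":[0,0,0.5],"spin":0,"jaw":50},{"offset":[0,0,0],"spin":0,"jaw":50}]}}

```text
clock: 52.65
eef_pos: [563.1, 60.9, 164.4]
eef_rot: [-3.141, -0.001, 0.209]
wrist_force: [-4.2, 1.4, 6.1]
finger_gap: 59.2
```

>>> {"name": "drive_tool", "arguments": {"rows": [{"offset":[0,0,0],"spin":0,"jaw":60.5},{"offset":[0,0,0],"spin":0,"jaw":63},{"offset":[0,0,0],"spin":0,"jaw":68},{"offset":[0,0,0],"spin":0,"jaw":76},{"offset":[0,0,0],"spin":0,"jaw":82},{"offset":[0,0,0],"spin":0,"jaw":82},{"offset":[0,0,-6],"spin":0,"jaw":82},{"offset":[0,0,-18],"spin":0,"jaw":82},{"offset":[0,0,-30],"spin":0,"jaw":82},{"offset":[0,0,-30],"spin":0,"jaw":82},{"offset":[0,0,-25],"spin":0,"jaw":82},{"offset":[0,0,-18],"spin":0,"jaw":82},{"offset":[0,0,-6],"spin":0,"jaw":82},{"offset":[0,0,0],"spin":0,"jaw":82},{"offset":[0,0,0],"spin":0,"jaw":82}]}}

```text
clock: 54.15
eef_pos: [562.8, 60.7, 295.6]
eef_rot: [-3.141, 0.001, 0.209]
wrist_force: [0.7, 0.6, -0.6]
finger_gap: 81.8
```

```bash
python3 - <<'E'
from h import *
go([450,-250,320],12)
c=snap('wrist'); circ(c,'jar',136,152,562,60,45); circ(c,'ram',60,78,584,-41,45); coaster(c,'cr',584,-41); coaster(c,'cl',562,60)
E
```

```text
t 54.15 tcp [562.8  60.7 295.6] rpy [-1.7999e+02  8.0000e-02  1.2000e+01] gap 81.8 F [ 0.7  0.6 -0.6]
  first translate: offset [-174.9  280.5  -24.2] then spin -0.0
jar 3194 z 143.3 circ [564.3  61.2] 26.2
ram 883 z 67.9 circ [585.6 -41.2] 29.8
cr 796 z 18.6 [585.9 -41.4] 38.4
cl 717 z 18.4 [562.7  60.7] 39.4
```

The jar sits within about 1 mm of its coaster's centre. Moving the arm clear for a final look.

>>> {"name": "drive_tool", "arguments": {"rows": [{"offset":[-10,15,-5],"spin":0,"jaw":82},{"offset":[-18,29,-5],"spin":0,"jaw":82},{"offset":[-18,29,-5],"spin":0,"jaw":82},{"offset":[-18,29,-5],"spin":0,"jaw":82},{"offset":[-18,29,0],"spin":0,"jaw":82},{"offset":[-18,29,0],"spin":0,"jaw":82},{"offset":[-18,29,0],"spin":0,"jaw":82},{"offset":[-18,29,0],"spin":0,"jaw":82},{"offset":[-18,29,0],"spin":0,"jaw":82},{"offset":[-10,15,0],"spin":0,"jaw":82},{"offset":[-5,8,0],"spin":0,"jaw":82},{"offset":[0,0,0],"spin":0,"jaw":82},{"offset":[0,0,0],"spin":0,"jaw":82},{"offset":[0,0,0],"spin":0,"jaw":82}]}}

```text
clock: 55.6
eef_pos: [454.0, -237.7, 316.6]
eef_rot: [-3.141, 0.0, 0.21]
wrist_force: [-0.2, 0.0, 0.3]
finger_gap: 82.2
```

```bash
python3 - <<'E'
from h import *
go(None)
c=snap('top','t9.png'); circ(c,'jar',137,150,562,60,45); circ(c,'ram',60,76,584,-41,40); circ(c,'cutter',40,54,698,172,45)
P=cloud(c);Z=P[...,2]
for n,a,b in(('tinlid',116,126),):
    m=(Z>a)&(Z<b)&(np.hypot(P[...,0]-532,P[...,1]-326)<50); print(n,cv2.minAreaRect(P[m][:,:2].astype(np.float32)))
m=(Z>25)&(Z<75); m[:,:265]=0;m[:,331:]=0;m[:230]=0;m[276:]=0; print('whisk',P[m][:,:2].mean(0),cv2.minAreaRect(P[m][:,:2].astype(np.float32)))
E
```

```text
t 55.6 tcp [ 454.  -237.7  316.6] rpy [-179.99    0.     12.06] gap 82.2 F [-0.2  0.   0.3]
jar 596 z 142.7 circ [561.9  61.3] 26.2
ram 196 z 66.9 circ [583.2 -40.7] 29.6
cutter 152 z 45.5 circ [697.5 172.3] 27.8
tinlid ((529.762451171875, 325.12353515625), (20.630901336669922, 50.35828399658203), 12.108652114868164)
whisk [393.87808248  26.52142293] ((393.6902160644531, 27.104598999023438), (117.97966766357422, 48.44792175292969), 82.2828369140625)
```

View pics/t9.png

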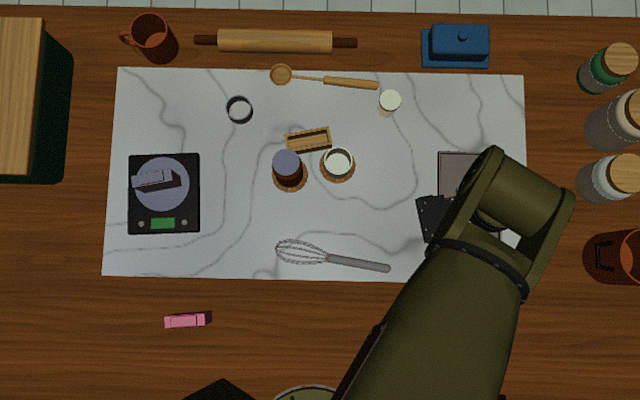

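The tin is on the plate (155,180), the jar (287,165) and ramekin (338,162) are on their coasters, and the whisk and cutter are unmoved.

```bash
python3 -c "
from cell import manip
print(manip.sign_off())"
```

```text
the job is handed in; nothing more can be done
None
```

The job is handed in at about 56 s on the clock. The jar and then the ramekin went into the tray, and the tin was lifted out by its top and stood on the scale plate. The ramekin and then the jar went back to their own coasters.

**One thing went wrong.** I first misread which way the tray lies and brought the jar down on its long wall. The wrist force reading reached about 47 N, below the 120 N limit. The jar shifted a few mm in the grip and tilted by about 2–3°, so strictly it was not perfectly upright for those moments. I lifted it, moved it inwards and set it down flat. It did not fall and was not dropped. I can't tell how the 40 N limit on the gripper's body treats that reading, but it was the held jar that touched the wall.

**Last checks (offset from centre):**

| Object | Wrist camera | Top camera |
|---|---|---|
| Tin on plate | about 1 mm | about 2 mm |
| Ramekin on its coaster | under 0.5 mm | about 1 mm |
| Jar on its coaster | about 0.7 mm | about 1.3 mm |

- **Camera disagreement:** the two cameras differ by about 2 mm in x, so I compared each object with its target in the same camera. One last wrist reading of the jar's coaster was 1.6 mm off the earlier ones, because the jar then covered part of it.
- **Upright:** the top heights of all three match standing upright.
- **Bystanders:** the whisk and cutter measured the same as at the start.
- **Gripper:** it is open, well clear, and reads about 0 N.

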